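Scoop craft beads into the storage box and close its lid

TASK

Use the metal scoop to take the big wooden beads from the yellow tray and tip them, from low over it, into the white storage box until at least three of the six are in, without handling the beads or spilling any. Then stand the scoop flat on the table again, close the box's blue lid fully, and leave the other things on the table where they are.

Things in the scene. Friction and masses are not known exactly. Their poses are not given: they have to be found in the camera images.
- tray: Yellow plastic bead tray, fixed to the table, on the robot's left or right (the box is on the other side). Origin: centre of its underside, on the table. All walls rise to 40 mm above the table: the two long side walls (along x, 4 mm thick) are upright, the two end walls lean outwards by 30 degrees. Outside about 280 x 176 mm. Its x axis points away from the robot within 0.25 rad.
- tray_floor (a point): Centre of the tray's inner floor, 4 mm above the table; axes as the tray's. The inner floor runs from -110 to +110 mm along x and from -80 to +80 mm along y; at the rim the inside is 262 mm long. The beads start in the half towards +x (no bead reaches below x = +38 mm); the other half is empty.
- box: White plastic storage box with a blue hinged lid, open at the start; fixed to the table. Outside 150 mm (its x) x 170 mm (its y) x 70 mm high, walls and floor 4 mm. Origin: centre of its underside, on the table. The hinge runs along y on the rim of its +x side, away from the robot; its x axis points away from the robot within 0.25 rad.
- box_in (a point): Centre of the box's inner floor, 4 mm above the table.
- lid (a joint): Angle of the lid, rad: 0 shut (lying on the rim), 1.57 upright; starts at 1.6 to 1.85 (leaning back past upright), stop at 1.95. Stiff hinge: the lid stays at any angle it is left; moving it takes 1 to 2 N at its free edge. The lid is a flat blue panel 154 x 180 mm, 5 mm thick, with a thumb tab (44 mm wide, 14 mm long) in the middle of its free edge.
- lid_hinge (a point): Point on the hinge axis, middle of the lid's hinged edge (75 mm from the box's origin along its x, 70.5 mm high), on the lid's underside; turns with the lid. Shut, its x points as the box's x; the lid extends 152 mm from it towards its -x, and its outer face is 5 mm along +z.
- lid_edge (a point): Middle of the lid's free edge on its outer (upper) face, 150 mm from the hinge axis.
- scoop: Hand scoop, 170 g: flat-bottomed aluminium bowl 100 mm long, 94 mm wide, with a red handle. Stands flat and steady on the table. Origin: centre of the bowl's underside; x points to the open front lip, y across. Floor sheet 1.6 mm; sides 2 mm thick, 45 mm high at the upright back wall (x = -50 mm), raked down in a straight line to nothing at x = +22 mm, so the front 28 mm is a flat open lip.
- scoop_lip (a point): Middle of the scoop's front lip, on the underside, 50 mm ahead of the scoop's origin.
- scoop_grip (a point): Grip point on the scoop handle's axis: 96 mm behind the scoop's origin, 75 mm above the bowl's underside. The handle is a straight bar 100 mm long, 20 mm wide (along y), 18 mm thick; it leaves the back wall 36 mm up, rises backwards at 40 degrees, ends 127 mm behind the origin and 100 mm up; this point is 60 mm along it.
- scoop_bowl (a point): Point in the middle of the scoop's bowl, 15 mm above its underside.
- bead0: Natural wood round wooden bead, a 28 mm ball of about 11 g; origin at its centre. Rolls easily but stops by itself on slopes under about 8 degrees.
- bead1: Red round wooden bead, a 28 mm ball of about 11 g; origin at its centre. Rolls easily but stops by itself on slopes under about 8 degrees.
- bead2: Blue round wooden bead, a 28 mm ball of about 11 g; origin at its centre. Rolls easily but stops by itself on slopes under about 8 degrees.
- bead3: Green round wooden bead, a 28 mm ball of about 11 g; origin at its centre. Rolls easily but stops by itself on slopes under about 8 degrees.
- bead4: Natural wood round wooden bead, a 28 mm ball of about 11 g; origin at its centre. Rolls easily but stops by itself on slopes under about 8 degrees.
- bead5: Orange round wooden bead, a 28 mm ball of about 11 g; origin at its centre. Rolls easily but stops by itself on slopes under about 8 degrees.
- paint_tub: White and blue round tub of beige paint, 112 mm across the rim (its lid below it 132 mm across), 70 mm high; loose bystander. Origin: centre of the underside.
- brush: Flat paintbrush with a black handle lying on the table, 200 mm long; loose bystander. Origin: middle of its underside.
- paint_bottle: Blue paint bottle, 52 mm across, 150 mm high; loose bystander. Origin: centre of the underside.
- tape_roll: Roll of masking tape lying flat, 100 mm across, 24 mm high; loose bystander. Origin: centre of the underside.
- fish: Flat wooden fish with blue paint, about 100 x 34 mm, 8 mm thick; loose bystander. Origin: under its middle.
Mind the look-alikes: they are no part of the job. What is shaped like the box but orange is not meant.

How it is judged:
On the way, in this order (a step that is already met when the one before it is completed fails the run):
1. at least one bead is lifted out of the tray in the bowl of the scoop (((x of bead0 in the frame of scoop between -0.055 and 0.055 m and y of bead0 in the frame of scoop between -0.046 and 0.046 m and z of bead0 in the frame of scoop between 0.005 and 0.06 m and height (world z) of bead0 above 0.085 m) or (x of bead1 in the frame of scoop between -0.055 and 0.055 m and y of bead1 in the frame of scoop between -0.046 and 0.046 m and z of bead1 in the frame of scoop between 0.005 and 0.06 m and height (world z) of bead1 above 0.085 m) or (x of bead2 in the frame of scoop between -0.055 and 0.055 m and y of bead2 in the frame of scoop between -0.046 and 0.046 m and z of bead2 in the frame of scoop between 0.005 and 0.06 m and height (world z) of bead2 above 0.085 m) or (x of bead3 in the frame of scoop between -0.055 and 0.055 m and y of bead3 in the frame of scoop between -0.046 and 0.046 m and z of bead3 in the frame of scoop between 0.005 and 0.06 m and height (world z) of bead3 above 0.085 m) or (x of bead4 in the frame of scoop between -0.055 and 0.055 m and y of bead4 in the frame of scoop between -0.046 and 0.046 m and z of bead4 in the frame of scoop between 0.005 and 0.06 m and height (world z) of bead4 above 0.085 m) or (x of bead5 in the frame of scoop between -0.055 and 0.055 m and y of bead5 in the frame of scoop between -0.046 and 0.046 m and z of bead5 in the frame of scoop between 0.005 and 0.06 m and height (world z) of bead5 above 0.085 m))), for 0.2 s.
2. at least three beads lie in the box (((horizontal distance between each of bead0, bead1, bead2 and box_in below 0.115 m and z of each of bead0, bead1, bead2 in the frame of box below 0.06 m) or (horizontal distance between each of bead0, bead1, bead3 and box_in below 0.115 m and z of each of bead0, bead1, bead3 in the frame of box below 0.06 m) or (horizontal distance between each of bead0, bead1, bead4 and box_in below 0.115 m and z of each of bead0, bead1, bead4 in the frame of box below 0.06 m) or (horizontal distance between each of bead0, bead1, bead5 and box_in below 0.115 m and z of each of bead0, bead1, bead5 in the frame of box below 0.06 m) or (horizontal distance between each of bead0, bead2, bead3 and box_in below 0.115 m and z of each of bead0, bead2, bead3 in the frame of box below 0.06 m) or (horizontal distance between each of bead0, bead2, bead4 and box_in below 0.115 m and z of each of bead0, bead2, bead4 in the frame of box below 0.06 m) or (horizontal distance between each of bead0, bead2, bead5 and box_in below 0.115 m and z of each of bead0, bead2, bead5 in the frame of box below 0.06 m) or (horizontal distance between each of bead0, bead3, bead4 and box_in below 0.115 m and z of each of bead0, bead3, bead4 in the frame of box below 0.06 m) or (horizontal distance between each of bead0, bead3, bead5 and box_in below 0.115 m and z of each of bead0, bead3, bead5 in the frame of box below 0.06 m) or (horizontal distance between each of bead0, bead4, bead5 and box_in below 0.115 m and z of each of bead0, bead4, bead5 in the frame of box below 0.06 m) or (horizontal distance between each of bead1, bead2, bead3 and box_in below 0.115 m and z of each of bead1, bead2, bead3 in the frame of box below 0.06 m) or (horizontal distance between each of bead1, bead2, bead4 and box_in below 0.115 m and z of each of bead1, bead2, bead4 in the frame of box below 0.06 m) or (horizontal distance between each of bead1, bead2, bead5 and box_in below 0.115 m and z of each of bead1, bead2, bead5 in the frame of box below 0.06 m) or (horizontal distance between each of bead1, bead3, bead4 and box_in below 0.115 m and z of each of bead1, bead3, bead4 in the frame of box below 0.06 m) or (horizontal distance between each of bead1, bead3, bead5 and box_in below 0.115 m and z of each of bead1, bead3, bead5 in the frame of box below 0.06 m) or (horizontal distance between each of bead1, bead4, bead5 and box_in below 0.115 m and z of each of bead1, bead4, bead5 in the frame of box below 0.06 m) or (horizontal distance between each of bead2, bead3, bead4 and box_in below 0.115 m and z of each of bead2, bead3, bead4 in the frame of box below 0.06 m) or (horizontal distance between each of bead2, bead3, bead5 and box_in below 0.115 m and z of each of bead2, bead3, bead5 in the frame of box below 0.06 m) or (horizontal distance between each of bead2, bead4, bead5 and box_in below 0.115 m and z of each of bead2, bead4, bead5 in the frame of box below 0.06 m) or (horizontal distance between each of bead3, bead4, bead5 and box_in below 0.115 m and z of each of bead3, bead4, bead5 in the frame of box below 0.06 m))), for 0.3 s.
3. the lid is shut (value of joint lid below 0.05 rad), for 0.2 s.
At the end, for the whole second after the job is handed in: At least three of the six beads are inside the box, every other bead is inside the box or the tray (none spilled), all at rest; the lid is shut (within 0.05 rad); the scoop stands flat on the table (underside within 6 mm of the surface, tilt under 0.1 rad), at rest ((horizontal distance between each of bead0, bead1, bead2 and box_in below 0.115 m or horizontal distance between each of bead0, bead1, bead3 and box_in below 0.115 m or horizontal distance between each of bead0, bead1, bead4 and box_in below 0.115 m or horizontal distance between each of bead0, bead1, bead5 and box_in below 0.115 m or horizontal distance between each of bead0, bead2, bead3 and box_in below 0.115 m or horizontal distance between each of bead0, bead2, bead4 and box_in below 0.115 m or horizontal distance between each of bead0, bead2, bead5 and box_in below 0.115 m or horizontal distance between each of bead0, bead3, bead4 and box_in below 0.115 m or horizontal distance between each of bead0, bead3, bead5 and box_in below 0.115 m or horizontal distance between each of bead0, bead4, bead5 and box_in below 0.115 m or horizontal distance between each of bead1, bead2, bead3 and box_in below 0.115 m or horizontal distance between each of bead1, bead2, bead4 and box_in below 0.115 m or horizontal distance between each of bead1, bead2, bead5 and box_in below 0.115 m or horizontal distance between each of bead1, bead3, bead4 and box_in below 0.115 m or horizontal distance between each of bead1, bead3, bead5 and box_in below 0.115 m or horizontal distance between each of bead1, bead4, bead5 and box_in below 0.115 m or horizontal distance between each of bead2, bead3, bead4 and box_in below 0.115 m or horizontal distance between each of bead2, bead3, bead5 and box_in below 0.115 m or horizontal distance between each of bead2, bead4, bead5 and box_in below 0.115 m or horizontal distance between each of bead3, bead4, bead5 and box_in below 0.115 m) and ((x of bead0 in the frame of box between -0.075 and 0.075 m and y of bead0 in the frame of box between -0.085 and 0.085 m and z of bead0 in the frame of box below 0.06 m) or (x of bead0 in the frame of tray between -0.13 and 0.13 m and y of bead0 in the frame of tray between -0.084 and 0.084 m and z of bead0 in the frame of tray below 0.06 m)) and ((x of bead1 in the frame of box between -0.075 and 0.075 m and y of bead1 in the frame of box between -0.085 and 0.085 m and z of bead1 in the frame of box below 0.06 m) or (x of bead1 in the frame of tray between -0.13 and 0.13 m and y of bead1 in the frame of tray between -0.084 and 0.084 m and z of bead1 in the frame of tray below 0.06 m)) and ((x of bead2 in the frame of box between -0.075 and 0.075 m and y of bead2 in the frame of box between -0.085 and 0.085 m and z of bead2 in the frame of box below 0.06 m) or (x of bead2 in the frame of tray between -0.13 and 0.13 m and y of bead2 in the frame of tray between -0.084 and 0.084 m and z of bead2 in the frame of tray below 0.06 m)) and ((x of bead3 in the frame of box between -0.075 and 0.075 m and y of bead3 in the frame of box between -0.085 and 0.085 m and z of bead3 in the frame of box below 0.06 m) or (x of bead3 in the frame of tray between -0.13 and 0.13 m and y of bead3 in the frame of tray between -0.084 and 0.084 m and z of bead3 in the frame of tray below 0.06 m)) and ((x of bead4 in the frame of box between -0.075 and 0.075 m and y of bead4 in the frame of box between -0.085 and 0.085 m and z of bead4 in the frame of box below 0.06 m) or (x of bead4 in the frame of tray between -0.13 and 0.13 m and y of bead4 in the frame of tray between -0.084 and 0.084 m and z of bead4 in the frame of tray below 0.06 m)) and ((x of bead5 in the frame of box between -0.075 and 0.075 m and y of bead5 in the frame of box between -0.085 and 0.085 m and z of bead5 in the frame of box below 0.06 m) or (x of bead5 in the frame of tray between -0.13 and 0.13 m and y of bead5 in the frame of tray between -0.084 and 0.084 m and z of bead5 in the frame of tray below 0.06 m)) and value of joint lid below 0.05 rad and linear speed of each of bead0, bead1, bead2, bead3, bead4, bead5 below 0.05 m/s and height (world z) of scoop between -0.006 and 0.006 m and angle between scoop's own z axis and vertical below 0.1 rad and linear speed of scoop below 0.02 m/s); the robot touches nothing.
It fails at once if a bead is handled: touched by the fingers (contact force between the fingers and bead0 above 0.3 N or contact force between the fingers and bead1 above 0.3 N or contact force between the fingers and bead2 above 0.3 N or contact force between the fingers and bead3 above 0.3 N or contact force between the fingers and bead4 above 0.3 N or contact force between the fingers and bead5 above 0.3 N).
It fails at once if a bead is thrown or dropped from well above the box (faster than 1.9 m/s, a fall of some 180 mm) (linear speed of any of bead0, bead1, bead2, bead3, bead4, bead5 above 1.9 m/s).
It fails at once if the paint tub, brush, paint bottle, roll of tape or wooden fish is pushed more than 25 mm from its place (distance of any of paint_tub, brush, paint_bottle, tape_roll, fish from where it was at the start of the episode above 0.025 m).
It also fails if it takes over 72 s, if anything falls off the work surface, if the arm or the gripper's body presses on something with over 40 N, if the wrist force passes 120 N, or if a joint passes its speed limit or range.

ROBOT

A 6-joint arm with a two-finger parallel gripper is mounted at the origin on the work surface. World frame = base frame: x ahead of the robot, y to its left, z up, the work surface at z = 0. Lengths are in m, angles in rad, forces in N, time in s.
With the tool pointing down it reaches from about 0.35 to 0.975 m from the base axis. Payload 4.9 kg.
Tool frame: the origin (TCP) lies midway between the tips of the shut fingers; the grasp point (between the pads) lies 19 mm behind it (r.grasp_offset is the distance from the TCP to the grasp point, in m); z points along the fingers, y is the direction in which the jaws open and shut (so a half turn about z gives the same grasp; the last joint's range is limited). The gripper opens to 85 mm and grips with 20 to 120 N. Pads are 22 mm wide; open, the fingers measure 114 mm over their backs; the gripper's body (76 mm by 85 mm) begins 54 mm behind the grasp point. The pads swing forward as they close: fully open they stand 13 mm farther back than shut.
Start: joints at [0.998, 0.053, 1.613, -0, 1.476, -0.119], TCP at [0.274, 0.562, 0.198] pointing down, gripper open.
Joint ranges: [-3.01, 3.01], [-1.01, 2.22], [0.06, 2.58], [-1.02, 4.17], [0.09, 2.62], [-3.14, 3.14]. Speed limits (rad/s): [2.57, 2.57, 3.14, 3.14, 3.14, 3.14].

INTERFACE

Orientations are given as [roll, pitch, yaw] about the fixed x, y, z axes, in that order (R = Rz(yaw) Ry(pitch) Rx(roll)).
In Python, from cell import r gives the robot as it stands.
- The arm moves only by the tool carry_out, never from a script. Its argument "rows" is a list of rows, each a list of 3 entries, a list of its own where there are three numbers: the turn, a rotation vector about the tool's x, y, z in degrees, then the shift along the tool's x, y, z in m, then the finger opening in m, from 0 to 0.0854. In form: [[[ax, ay, az], [tx, ty, tz], claw], ...]. A call has 1 to 10 rows; each row is the pose to reach, as a shift and turn from the pose commanded when the call began, along the tool's axes at that moment; what a row does not reach only later rows make up. A row lasts 1/8 s, in which the tool goes at most 62.5 mm and 10.7 degrees, less where a joint would pass 70% of its speed; a pose out of reach is approached as far as the arm can. A call with a gripper value outside its range is refused whole. The fingers move at their own pace and stop on an object; the grip force is fixed at half the most. Time passes only in rows, so rows that repeat a pose let the fingers close. It gives the time, the measured TCP pose, the force and the opening at its end, in the units of the state.
- r.observe(): the state, without advancing time (a new reading comes with each control period).
- r.get_image(name): name is "scene" or "top" or "wrist"; returns the picture (400x640x3 uint8, red, green, blue); there is no depth.
- r.camera_info(name): a dict with "vertical_fov" (degrees; the focal length in pixels is half the picture's height over the tangent of half this angle, whatever the lens; pixels are square), "cx", "cy" (the principal point, pixels), "world_from_camera" (4x4, takes a point from camera to world coordinates); the wrist camera has in their place "mount" (4x4, takes a point from camera to tool coordinates, whose origin is the TCP and whose axes are the flange's). Camera axes: x right, y up, looking along -z (the intrinsics and any distortion apply to the point x, -y, -z); pixel columns grow to the right and rows downward; lengths in m; the calibration is good to about 2 mm. A picture is of the moment at which its call begins: read the wrist's pose just before it. camera_info takes no time and is no camera call.
- r.job_done(): hands the job in, once; it reports no verdict.
Trained networks look in the newest picture that a camera, given by its name, has taken for a name from the list of things; names that differ only in an ending like _2 or _b are one class to them, and where a whole thing is asked for, a point or a joint stands for the part that bears it (a point fixed in the world has none). Each returns a list of dicts, best first, with "score" (0 to 1); they miss things now and then, are a little off and sometimes report something else, mostly with a low value. They report only what shows in the picture. A call takes as long as a camera call. They do not tell look-alikes from the thing itself.
- r.boxes_of(query, camera): "extent" ([left, top, right, bottom] in pixels, round what is visible of it).
The state is a dict: "t": time; "joints": joint angles; "dq": joint speeds; "effort": joint torques, N m; "tcp_pos": TCP position; "eef_rot": TCP orientation; "ft_force": force on the tool from outside, world axes, zero at the start; "torque": the same for the moment, N m; "grip_width": finger opening in m.
Only numpy, scipy, OpenCV 4.12 (cv2) and the standard library are available. Lean on these libraries where they do the work, as an engineer would, in place of code of your own. Each camera call takes 0.05 s, during which the arm holds its last target. There are 200 camera calls.

## Working session

There is one attempt and no reset: what is moved stays moved. The work goes in short steps, Python scripts to look and compute and a tool call to move; the robot and the scene stay as the last step left them, time stands still between calls to the robot, and variables do not carry over. Pictures are saved under pics/ and viewed, about 8 in all and at most 12, crops included, and the job is handed in when it is done.

Besides the shell and the picture viewer there is one more tool, called after "Request:" by a JSON object that holds its "op" and its "data", one argument or row to a line. carry_out: Moves the arm, as the interface text tells. Its arguments: {"type":"object","properties":{"rows":{"type":"array"}},"required":["rows"]}

```bash
ls; mkdir -p pics; cat > h.py <<'E'
import numpy as np, cv2
from scipy.spatial.transform import Rotation as R
from cell import r
def snap(name,f=None):
    o=r.observe(); im=r.get_image(name)
    if f: cv2.imwrite('pics/'+f,cv2.cvtColor(im,cv2.COLOR_RGB2BGR))
    return im,o
def cam(name,o=None):
    c=r.camera_info(name); 
    f=200/np.tan(np.radians(c['vertical_fov'])/2)
    if name=='wrist':
        T=np.eye(4);T[:3,:3]=R.from_euler('xyz',o['eef_rot']).as_matrix();T[:3,3]=o['tcp_pos'];M=T@np.array(c['mount'])
    else: M=np.array(c['world_from_camera'])
    return c,f,M
def ray(name,u,v,z,o=None):
    c,f,M=cam(name,o)
    d=M[:3,:3]@np.array([(u-c['cx'])/f,-(v-c['cy'])/f,-1]);p=M[:3,3]
    return p+d*(z-p[2])/d[2]
def proj(name,P,o=None):
    c,f,M=cam(name,o); q=np.linalg.inv(M)@np.r_[P,1]
    return np.array([c['cx']+f*q[0]/-q[2],c['cy']-f*q[1]/-q[2]])
E
python3 - <<'E'
from h import *
for n in ['top','scene']:
    im,o=snap(n,n+'1.png'); c=r.camera_info(n); print(n,{k:np.round(v,3).tolist() if not isinstance(v,str) else v for k,v in c.items()})
print(r.camera_info('wrist'), r.grasp_offset); print(o)
for q in ['tray','box','lid','scoop','scoop_grip','bead0','bead1','bead2','bead3','bead5','paint_tub','brush','paint_bottle','tape_roll','fish']:
    print(q,[(round(d['score'],2),np.round(d['extent']).tolist()) for d in r.boxes_of(q,'top')][:6])
E
```

```text
pics
top {'vertical_fov': 55.737, 'cx': 324.372, 'cy': 202.773, 'world_from_camera': [[0.004, 0.983, -0.181, 0.254], [-1.0, 0.006, 0.01, 0.009], [0.011, 0.181, 0.983, 1.406], [0.0, 0.0, 0.0, 1.0]]}
scene {'vertical_fov': 56.872, 'cx': 317.093, 'cy': 197.082, 'world_from_camera': [[-0.381, -0.791, 0.478, 0.982], [0.925, -0.318, 0.21, 0.213], [-0.014, 0.522, 0.853, 0.933], [0.0, 0.0, 0.0, 1.0]]}
{'vertical_fov': 59.621630699806815, 'cx': 316.2730781599229, 'cy': 197.19650085639665, 'mount': array([[-2.62831531e-04,  9.51409039e-01,  3.07929817e-01,
         7.84534154e-02],
       [ 9.99999225e-01,  6.24729890e-04, -1.07668150e-03,
        -3.90534113e-04],
       [-1.21673747e-03,  3.07929296e-01, -9.51408466e-01,
        -1.75718618e-01],
       [ 0.00000000e+00,  0.00000000e+00,  0.00000000e+00,
         1.00000000e+00]])} 0.0187
{'t': 0.05, 'joints': array([ 9.98011451e-01,  5.33673327e-02,  1.61425869e+00, -4.88246175e-06,
        1.47600756e+00, -1.18988853e-01]), 'dq': array([-0.0005854 , -0.00205427, -0.00256348, -0.00018552,  0.00199442,
        0.00052518]), 'effort': array([
[... 1211 characters left out ...]
[251.0, 178.0, 257.0, 185.0])]
bead3 [(0.45, [261.0, 173.0, 266.0, 174.0]), (0.45, [251.0, 167.0, 258.0, 176.0]), (0.44, [239.0, 176.0, 246.0, 186.0]), (0.38, [251.0, 178.0, 257.0, 185.0])]
bead5 [(0.45, [261.0, 173.0, 266.0, 174.0]), (0.45, [251.0, 167.0, 258.0, 176.0]), (0.44, [239.0, 176.0, 246.0, 186.0]), (0.38, [251.0, 178.0, 257.0, 185.0])]
paint_tub [(0.97, [174.0, 213.0, 213.0, 244.0])]
brush [(0.84, [425.0, 228.0, 477.0, 254.0])]
paint_bottle [(0.8, [194.0, 156.0, 216.0, 178.0]), (0.36, [316.0, 171.0, 344.0, 219.0])]
tape_roll [(0.84, [312.0, 120.0, 338.0, 142.0]), (0.56, [315.0, 175.0, 342.0, 218.0])]
fish [(0.65, [316.0, 150.0, 325.0, 168.0]), (0.57, [192.0, 155.0, 215.0, 177.0])]
```

```bash
python3 - <<'E'
import cv2
a=cv2.imread('pics/top1.png')[110:310,165:485]; cv2.imwrite('pics/v1.png',cv2.resize(a,None,fx=2.5,fy=2.5,interpolation=cv2.INTER_CUBIC))
E
```

```text
(no output)
```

View pics/v1.png

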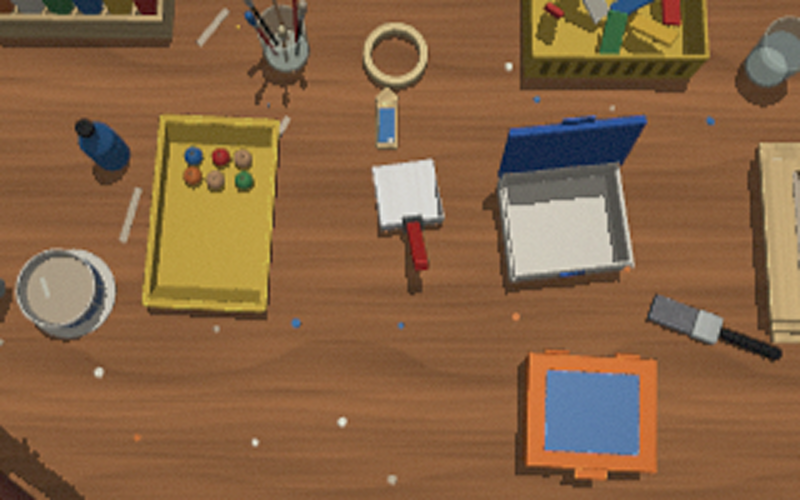

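View pics/scene1.png

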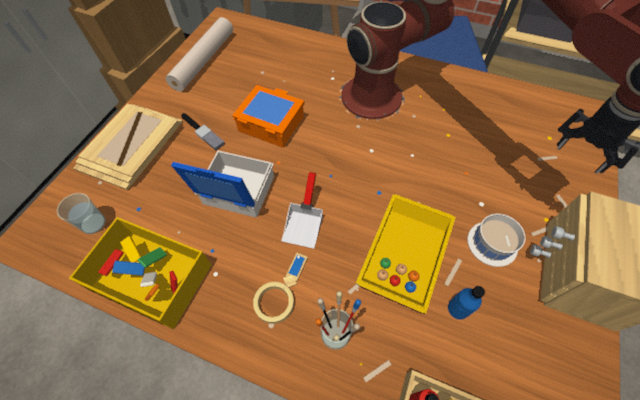

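```bash
cat > m.py <<'E'
from h import *
def T(pts,z): return np.array([ray('top',165+(x+.5)/2.5-.5,110+(y+.5)/2.5-.5,z) for x,y in pts])
def show(n,P): print(n,np.round(P[:,:2],3).tolist())
tr=T([(160,117),(280,121),(267,310),(143,305)],.04); show('tray',tr); print([round(np.linalg.norm(tr[i]-tr[(i+1)%4]),3) for i in range(4)],tr.mean(0))
lip=T([(373,168),(433,159)],.0);show('lip',lip); print(np.linalg.norm(lip[0]-lip[1]))
bk=T([(381,231),(442,220)],.02);show('back',bk)
h=T([(427,267)],.1);show('hend',h)
h=T([(415,220)],.036);show('hstart',h)
bx=T([(499,190),(618,167),(632,266),(510,282)],.07);show('box',bx);print([round(np.linalg.norm(bx[i]-bx[(i+1)%4]),3) for i in range(4)],bx.mean(0))
be=T([(193,156),(221,157),(243,158),(193,175),(216,180),(244,181)],.018);show('beads',be)
ld=T([(511,128),(646,118)],.21);show('lidtop',ld)
show('fish',T([(388,92),(387,146)],.008)); show('brush',T([(652,305),(778,353)],.01)); show('tub',T([(60,290)],.07));show('bottle',T([(85,128)],.15)); show('orange',T([(528,353),(656,360),(655,472),(518,468)],.07)); show('tape',T([(395,55)],.024))
E
python3 m.py
```

```text
tray [[0.679, 0.353], [0.675, 0.174], [0.391, 0.185], [0.397, 0.364]]
[np.float64(0.18), np.float64(0.284), np.float64(0.179), np.float64(0.283)] [0.53538908 0.26886339 0.04      ]
lip [[0.613, 0.034], [0.628, -0.058]]
0.09310114789591115
back [[0.512, 0.021], [0.529, -0.07]]
hend [[0.446, -0.044]]
hstart [[0.525, -0.029]]
box [[0.564, -0.15], [0.599, -0.324], [0.454, -0.339], [0.43, -0.164]]
[np.float64(0.178), np.float64(0.147), np.float64(0.177), np.float64(0.135)] [ 0.51160571 -0.24416461  0.07      ]
beads [[0.625, 0.306], [0.624, 0.264], [0.623, 0.231], [0.596, 0.305], [0.588, 0.27], [0.587, 0.228]]
lidtop [[0.615, -0.15], [0.63, -0.329]]
fish [[0.732, 0.012], [0.646, 0.013]]
brush [[0.404, -0.382], [0.334, -0.565]]
tub [[0.414, 0.474]]
bottle [[0.629, 0.427]]
orange [[0.329, -0.187], [0.32, -0.367], [0.167, -0.359], [0.172, -0.17]]
tape [[0.786, 0.002]]
```

```bash
cat >> h.py <<'E'
AL=25; G=np.array([-.096,0,.075]); GO=.0187
def Rt(pitch,yaw): return R.from_euler('xyz',[np.pi,np.radians(pitch),yaw])
def go(pos,Rw,o=None,n=1,quiet=False):
    o=o or r.observe(); R0=R.from_euler('xyz',o['eef_rot'])
    a=(R0.inv()*Rw).as_rotvec(degrees=True); t=R0.inv().apply(np.array(pos)-o['tcp_pos'])
    if not quiet: print('turn',np.round(a,1).tolist(),'shift',np.round(t,4).tolist())
    return a,t
def tcp_for(x,y,z,yaw,th,al=AL,d=0,pt=(0,0,0)):
    """TCP pose putting scoop-frame point pt at x,y,z with nose-down th deg, backed off by d"""
    S=R.from_euler('xyz',[0,np.radians(th),yaw]); Rw=Rt(-al+th,yaw)
    g=np.array([x,y,z])+S.apply(G-np.array(pt))
    return g+Rw.apply([0,0,GO-d]),Rw
E
python3 - <<'E'
from h import *
p,Rw=tcp_for(.571,-.020,0,.16,0,d=.10); print(p); go(p,Rw)
E
```

```text
[ 0.44230617 -0.04076854  0.14868282]
turn [-31.5, 10.0, 141.9] shift [-0.4154, -0.4678, 0.0494]
```

Request:
{"op": "carry_out", "data": {
  "rows": [
    [[-2, 0.6, 9], [-0.03, -0.03, 0.005], 0.085],
    [[-4, 1.3, 18], [-0.07, -0.08, 0.01], 0.085],
    [[-6, 2, 28], [-0.12, -0.13, 0.015], 0.085],
    [[-9, 3, 38], [-0.17, -0.18, 0.02], 0.085],
    [[-11, 4, 48], [-0.22, -0.23, 0.025], 0.085],
    [[-13, 4.5, 58], [-0.27, -0.28, 0.03], 0.085],
    [[-15, 5, 68], [-0.31, -0.33, 0.035], 0.085],
    [[-17, 5.5, 78], [-0.35, -0.38, 0.04], 0.085],
    [[-20, 6, 88], [-0.39, -0.43, 0.045], 0.085],
    [[-22, 7, 97], [-0.41, -0.46, 0.05], 0.085]
  ]
}}

```text
t: 2.1
tcp_pos: [0.4386, -0.0199, 0.1503]
eef_rot: [2.993, -0.328, 0.994]
ft_force: [1.0, 0.2, 0.6]
grip_width: 0.085
```

```bash
python3 - <<'E'
from h import *
p,Rw=tcp_for(.571,-.020,0,.16,0,d=.10); go(p,Rw); print(r.observe()['joints'])
E
```

```text
turn [-9.8, 2.6, 44.5] shift [-0.0151, 0.0149, -0.0013]
[-0.43335074 -0.64314412  2.28060592  0.30864095  1.3143625   0.11791994]
```

Request:
{"op": "carry_out", "data": {
  "rows": [
    [[-2, 0.5, 9], [-0.003, 0.003, 0], 0.085],
    [[-4, 1, 18], [-0.006, 0.006, 0], 0.085],
    [[-6, 1.5, 27], [-0.01, 0.01, 0], 0.085],
    [[-8, 2, 36], [-0.013, 0.013, 0], 0.085],
    [[-9.8, 2.6, 44.5], [-0.015, 0.015, -0.001], 0.085],
    [[-9.8, 2.6, 44.5], [-0.015, 0.015, -0.001], 0.085]
  ]
}}

```text
t: 2.85
tcp_pos: [0.4422, -0.0382, 0.1479]
eef_rot: [3.14, -0.435, 0.169]
ft_force: [-0.3, 0.9, 0.5]
grip_width: 0.085
```

```bash
python3 - <<'E'
from h import *
im,o=snap('wrist'); print(o['tcp_pos'],o['eef_rot'],o['joints'])
im=cv2.cvtColor(im,cv2.COLOR_RGB2BGR)
S=R.from_euler('z',.16)
for q in [(-.096,0,.075),(-.127,0,.1),(.05,.047,0),(.05,-.047,0),(-.05,.047,.045),(-.05,-.047,.045)]:
    u=proj('wrist',np.array([.571,-.02,0])+S.apply(q),o); print(q,u.round()); cv2.circle(im,tuple(int(a) for a in u.round()),4,(0,255,0),1)
cv2.imwrite('pics/w1.png',im)
E
```

```text
[ 0.44224544 -0.03821281  0.14789062] [ 3.14020146 -0.43475103  0.16868525] [-0.42494738 -0.77367287  2.37046943  0.25549337  1.18816332  0.9245206 ]
(-0.096, 0, 0.075) [319. 193.]
(-0.127, 0, 0.1) [319. 232.]
(0.05, 0.047, 0) [274.  62.]
(0.05, -0.047, 0) [365.  62.]
(-0.05, 0.047, 0.045) [265. 144.]
(-0.05, -0.047, 0.045) [374. 145.]
```

View pics/w1.png

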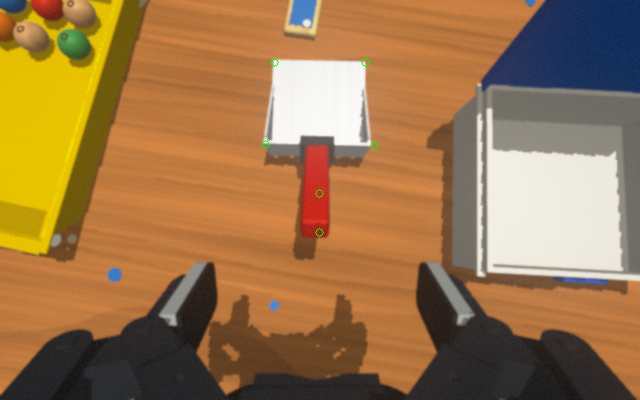

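```bash
python3 - <<'E'
from h import *
p,Rw=tcp_for(.571,-.0195,0,.162,0,d=-.002); go(p,Rw)
E
```

```text
turn [-0.1, 0.1, 0.4] shift [0.0001, 0.0024, 0.1012]
```

Request:
{"op": "carry_out", "data": {
  "rows": [
    [[0, 0, 0], [0, 0.001, 0.025], 0.085],
    [[0, 0, 0], [0, 0.001, 0.05], 0.085],
    [[0, 0, 0], [0, 0.002, 0.075], 0.085],
    [[0, 0, 0], [0, 0.002, 0.095], 0.085],
    [[0, 0, 0], [0, 0.002, 0.101], 0.085],
    [[0, 0, 0], [0, 0.002, 0.101], 0.04],
    [[0, 0, 0], [0, 0.002, 0.101], 0.005],
    [[0, 0, 0], [0, 0.002, 0.101], 0.005],
    [[0, 0, 0], [0, 0.002, 0.101], 0.005],
    [[0, 0, 0], [0, 0.002, 0.101], 0.005]
  ]
}}

```text
t: 4.15
tcp_pos: [0.4851, -0.0335, 0.0571]
eef_rot: [3.141, -0.435, 0.167]
ft_force: [-2.6, 0.3, 5.7]
grip_width: 0.0185
```

```bash
python3 - <<'E'
from h import *
o=r.observe(); print(o['tcp_pos'],o['eef_rot'],o['grip_width'],o['ft_force'])
E
```

```text
[ 0.48508807 -0.03349243  0.0571289 ] [ 3.14084527 -0.43548407  0.16652297] 0.018501573783349674 [-2.56634478  0.30060951  5.70217226]
```

```bash
cat >> h.py <<'E'
# grasp relation, scoop frame: measured at the grasp
_Sg=R.from_euler('z',.164); _Og=np.array([.571,-.0195,0])
_Rg=R.from_euler('xyz',[3.1408,-.4355,.1665]); _Pg=np.array([.4851,-.0335,.0571])
Rrel=_Sg.inv()*_Rg; prel=_Sg.inv().apply(_Pg-_Og)
TR=np.array([.535,.269,0]); TY=-.039; BX=np.array([.512,-.244,0]); BY=.167
def scoop_to(pt,world,yaw,th):
    S=R.from_euler('xyz',[0,np.radians(th),yaw]); 
    return np.array(world)+S.apply(prel-np.array(pt)), S*Rrel
def intray(x,y,z): return TR+R.from_euler('z',TY).apply([x,y,z])
def inbox(x,y,z): return BX+R.from_euler('z',BY).apply([x,y,z])
def scoop_now(o):
    S=R.from_euler('xyz',o['eef_rot'])*Rrel.inv(); return o['tcp_pos']-S.apply(prel),S
LIP=(.05,0,0)
E
python3 - <<'E'
from h import *
p,Rw=scoop_to((0,0,0),(.571,-.02,.10),.164,-4); go(p,Rw)
p,Rw=scoop_to(LIP,intray(.015,.024,.10),TY,-4); go(p,Rw)
E
```

```text
turn [-0.0, 4.0, 0.0] shift [0.0361, 0.0006, -0.0866]
turn [-5.3, 4.0, 10.4] shift [0.0211, -0.3393, -0.09]
```

Request:
{"op": "carry_out", "data": {
  "rows": [
    [[0, 1, 0], [0.006, 0, -0.015], 0.005],
    [[0, 2, 0], [0.018, 0, -0.04], 0.005],
    [[0, 3, 0], [0.03, 0, -0.07], 0.005],
    [[0, 4, 0], [0.036, 0, -0.087], 0.005],
    [[0, 4, 1], [0.035, -0.03, -0.087], 0.005],
    [[-1, 4, 3], [0.033, -0.08, -0.088], 0.005],
    [[-2, 4, 5], [0.03, -0.14, -0.088], 0.005],
    [[-3.5, 4, 7], [0.027, -0.2, -0.089], 0.005],
    [[-4.5, 4, 9], [0.024, -0.26, -0.09], 0.005],
    [[-5.3, 4, 10.4], [0.021, -0.31, -0.09], 0.005]
  ]
}}

```text
t: 5.4
tcp_pos: [0.4136, 0.2709, 0.1461]
eef_rot: [3.141, -0.505, -0.038]
ft_force: [1.2, 0.0, -1.4]
grip_width: 0.0183
```

```bash
python3 - <<'E'
from h import *
im,o=snap('wrist','w2.png'); snap('scene','s2.png'); print(scoop_now(o)[0],o['tcp_pos'],o['ft_force'],o['grip_width'],o['joints'])
p,Rw=scoop_to(LIP,intray(.015,.024,.10),TY,-4); go(p,Rw)
w=cv2.imread('pics/w2.png');s=cv2.imread('pics/s2.png')[150:350,340:540]
cv2.imwrite('pics/v3.png',np.hstack([cv2.resize(w,(560,350)),cv2.resize(s,(350,350))])[:, :800])
E
```

```text
[0.50430988 0.26701831 0.0952163 ] [0.41359744 0.27091557 0.14612096] [ 1.24950444  0.03477748 -1.36547525] 0.01834024842603257 [ 0.61663864 -0.52618189  2.24899723 -0.35088056  1.03392956  2.34764481]
turn [-0.3, 0.3, 0.6] shift [0.0004, -0.0222, -0.0031]
```

View pics/v3.png

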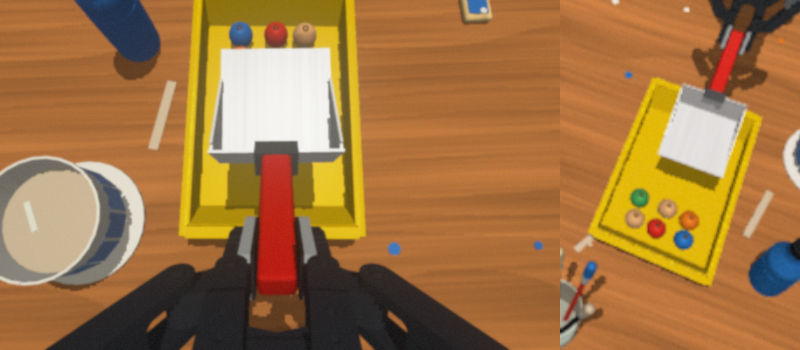

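```bash
python3 - <<'E'
from h import *
o=r.observe()
Ri=R.from_euler('z',-TY)
for n,u,v,z in [('nl',181,237,.04),('nr',365,237,.04),('L',188,130,.04),('Rr',356,120,.04),('blue',240,33,.018),('red',276,33,.018),('nat',304,33,.018)]:
    p=ray('wrist',u/.875,v/.875,z,o); print(n,p.round(3),Ri.apply(p-TR).round(3))
p,Rw=scoop_to(LIP,intray(.015,.024,.10),TY,1); go(p,Rw)
p,Rw=scoop_to(LIP,intray(.015,.024,.03),TY,1); go(p,Rw)
p,Rw=scoop_to(LIP,intray(.015,.024,.006),TY,1); go(p,Rw)
E
```

```text
nl [0.392 0.367 0.04 ] [-0.146  0.092  0.04 ]
nr [0.388 0.192 0.04 ] [-0.144 -0.082  0.04 ]
L [0.499 0.363 0.04 ] [-0.04   0.093  0.04 ]
Rr [0.505 0.192 0.04 ] [-0.027 -0.078  0.04 ]
blue [0.623 0.313 0.018] [0.086 0.047 0.018]
red [0.621 0.271 0.018] [0.086 0.005 0.018]
nat [0.621 0.239 0.018] [ 0.087 -0.027  0.018]
turn [-0.3, -4.7, 0.6] shift [0.0103, -0.0221, -0.0115]
turn [-0.3, -4.7, 0.6] shift [-0.0233, -0.0222, 0.0499]
turn [-0.3, -4.7, 0.6] shift [-0.0348, -0.0222, 0.071]
```

Request:
{"op": "carry_out", "data": {
  "rows": [
    [[0, -2, 0.3], [0.005, -0.015, -0.005], 0.005],
    [[-0.3, -4.7, 0.6], [0.01, -0.025, -0.011], 0.005],
    [[-0.3, -4.7, 0.6], [0, -0.025, 0.01], 0.005],
    [[-0.3, -4.7, 0.6], [-0.01, -0.025, 0.03], 0.005],
    [[-0.3, -4.7, 0.6], [-0.018, -0.025, 0.042], 0.005],
    [[-0.3, -4.7, 0.6], [-0.018, -0.025, 0.042], 0.005],
    [[-0.3, -4.7, 0.6], [-0.018, -0.025, 0.042], 0.005]
  ]
}}

```text
t: 6.38
tcp_pos: [0.4209, 0.2941, 0.102]
eef_rot: [-3.141, -0.424, -0.05]
ft_force: [0.7, 0.2, -1.3]
grip_width: 0.0185
```

```bash
python3 - <<'E'
from h import *
im,o=snap('wrist','w3.png'); c,S=scoop_now(o); print(c,S.as_euler('xyz',degrees=True),o['ft_force'])
E
```

```text
[0.50709709 0.28951696 0.0438673 ] [ 0.04499072  0.67496241 -2.95997254] [ 0.67898354  0.20124988 -1.26305647]
```

View pics/w3.png

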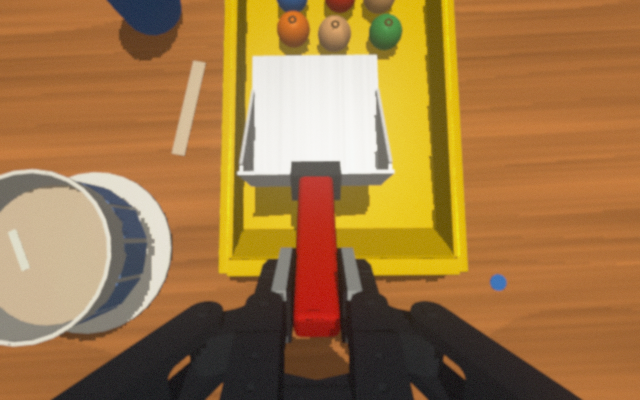

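```bash
python3 - <<'E'
from h import *
o=r.observe(); Ri=R.from_euler('z',-TY)
for n,u,v,z in [('nl',220,274,.04),('nr',467,272,.04),('fl',229,10,.04),('fr',451,10,.04),('or',293,28,.018),('nat',334,33,.018),('gr',386,31,.018),('blue',292,-2,.018),('liL',254,57,.0437),('liR',378,57,.0437)]:
    p=ray('wrist',u,v,z,o); print(n,p.round(3),Ri.apply(p-TR).round(3))
E
```

```text
nl [0.397 0.364 0.04 ] [-0.141  0.09   0.04 ]
nr [0.39  0.187 0.04 ] [-0.142 -0.087  0.04 ]
fl [0.6   0.354 0.04 ] [0.062 0.087 0.04 ]
fr [0.591 0.18  0.04 ] [ 0.06  -0.086  0.04 ]
or [0.596 0.305 0.018] [0.06  0.038 0.018]
nat [0.59  0.271 0.018] [0.055 0.004 0.018]
gr [0.59  0.227 0.018] [ 0.056 -0.04   0.018]
blue [0.624 0.305 0.018] [0.087 0.039 0.018]
liL [0.558 0.335 0.044] [0.021 0.066 0.044]
liR [0.553 0.241 0.044] [ 0.02  -0.028  0.044]
```

```bash
python3 - <<'E'
from h import *
for z in (.012,.005):
  p,Rw=scoop_to(LIP,intray(.018,.025,z),TY,2); go(p,Rw)
E
```

```text
turn [0.2, -1.4, -0.7] shift [-0.0137, -0.0043, 0.0251]
turn [0.2, -1.4, -0.7] shift [-0.0166, -0.0043, 0.0315]
```

Request:
{"op": "carry_out", "data": {
  "rows": [
    [[0.2, -0.7, -0.4], [-0.008, -0.003, 0.012], 0.005],
    [[0.2, -1.4, -0.7], [-0.0137, -0.0043, 0.025], 0.005],
    [[0.2, -1.4, -0.7], [-0.015, -0.0043, 0.028], 0.005],
    [[0.2, -1.4, -0.7], [-0.0166, -0.0043, 0.0315], 0.005],
    [[0.2, -1.4, -0.7], [-0.0166, -0.0043, 0.0315], 0.005]
  ]
}}

```text
t: 7.05
tcp_pos: [0.4188, 0.2986, 0.0658]
eef_rot: [3.139, -0.399, -0.036]
ft_force: [0.7, -0.0, 0.0]
grip_width: 0.0185
```

```bash
cat > st.py <<'E'
from h import *
o=r.observe(); c,S=scoop_now(o); l=c+S.apply(LIP); print('t',o['t'],'lip',l.round(4),'intray',R.from_euler('z',-TY).apply(l-TR).round(4),'inbox',R.from_euler('z',-BY).apply(l-BX).round(4),'eul',S.as_euler('xyz',degrees=True).round(2),'f',o['ft_force'].round(1),o['torque'].round(2),o['grip_width'].round(4))
E
cat > a.py <<'E'
from st import *
for x,z in ((.06,.0048),(.104,.0048),(.107,.0048)):
  p,Rw=scoop_to(LIP,intray(x,.025,z),TY,2); go(p,Rw)
E
python3 a.py
```

```text
Traceback (most recent call last):
  File "a.py", line 1, in <module>
    from st import *
  File "st.py", line 2, in <module>
    o=r.observe(); c,S=scoop_now(o); l=c+S.apply(LIP); print('t',o['t'],'lip',l.round(4),'intray',R.from_euler('z',-TY).apply(l-TR).round(4),'inbox',R.from_euler('z',-BY).apply(l-BX).round(4),'eul',S.as_euler('xyz',degrees=True).round(2),'f',o['ft_force'].round(1),o['torque'].round(2),o['grip_width'].round(4))
                                                                                                                                                                                                                                                                                              ^^^^^^^^^^^^^^^^^^^^^
AttributeError: 'float' object has no attribute 'round'
```

```bash
sed -i "s/o\['grip_width'\].round(4)/round(o['grip_width'],4)/" st.py; python3 a.py
```

```text
t 7.05 lip [0.5536 0.293  0.0038] intray [0.0176 0.0247 0.0038] inbox [0.1302 0.5227 0.0038] eul [-0.08  2.08 -2.22] f [ 0.7 -0.   0. ] [-0.06  0.11 -0.07] 0.0185
turn [0.1, 0.1, 0.0] shift [0.0393, -0.0001, 0.0157]
turn [0.1, 0.1, 0.0] shift [0.0798, 0.0, 0.0328]
turn [0.1, 0.1, 0.0] shift [0.0826, 0.0, 0.034]
```

Request:
{"op": "carry_out", "data": {
  "rows": [
    [[0, 0, 0], [0.01, 0, 0.0035], 0.005],
    [[0, 0, 0], [0.02, 0, 0.0078], 0.005],
    [[0, 0, 0], [0.029, 0, 0.0116], 0.005],
    [[0, 0, 0], [0.038, 0, 0.0154], 0.005],
    [[0, 0, 0], [0.046, 0, 0.0188], 0.005],
    [[0, 0, 0], [0.054, 0, 0.0222], 0.005],
    [[0, 0, 0], [0.062, 0, 0.0256], 0.005],
    [[0, 0, 0], [0.07, 0, 0.029], 0.005],
    [[0, 0, 0], [0.077, 0, 0.032], 0.005],
    [[0, 0, 0], [0.0815, 0, 0.0338], 0.005]
  ]
}}

```text
t: 8.3
tcp_pos: [0.507, 0.2951, 0.066]
eef_rot: [3.139, -0.398, -0.036]
ft_force: [-1.3, -0.6, -0.5]
grip_width: 0.0183
```

```bash
cat > a.py <<'E'
from st import *
snap('wrist','w4.png'); snap('scene','s4.png')
w=cv2.imread('pics/w4.png')[:280,120:520];s=cv2.imread('pics/s4.png')[180:320,340:480]
cv2.imwrite('pics/v5.png',np.hstack([w,cv2.resize(s,(280,280))]))
for x,z,t in ((.107,.0048,2),(.100,.012,-4),(.09,.03,-14)):
  p,Rw=scoop_to(LIP,intray(x,.025,z),TY,t); go(p,Rw)
E
python3 a.py
```

```text
t 8.3 lip [0.6417 0.2895 0.0038] intray [0.1058 0.0247 0.0038] inbox [0.2165 0.5045 0.0038] eul [-0.1   2.15 -2.25] f [-1.3 -0.6 -0.5] [0.07 0.31 0.01] 0.0183
turn [0.1, 0.1, 0.0] shift [0.0011, -0.0002, -0.0002]
turn [0.1, 6.1, 0.0] shift [-0.0135, -0.0003, 0.0016]
turn [0.1, 16.1, 0.0] shift [-0.0311, -0.0003, 0.0019]
```

View pics/v5.png

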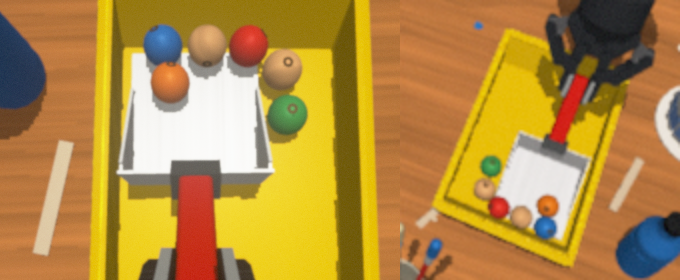

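```bash
cat > a.py <<'E'
from st import *
B=(-.05,0,0)
for x,z,t in ((.0075,.006,0),(.0075,.006,-5),(.0075,.0065,-10),(.006,.0075,-15),(.004,.02,-17),(0,.05,-18),(-.005,.10,-18)):
  p,Rw=scoop_to(B,intray(x,.025,z),TY,t); go(p,Rw)
E
python3 a.py
```

```text
t 8.4 lip [0.6419 0.2895 0.004 ] intray [0.106  0.0246 0.004 ] inbox [0.2167 0.5045 0.004 ] eul [-0.09  2.11 -2.25] f [-0.3  0.  -1.5] [ 0.09  0.07 -0.05] 0.0183
turn [0.1, 2.1, 0.0] shift [-0.0018, -0.0002, 0.0025]
turn [0.1, 7.1, 0.0] shift [-0.0076, -0.0002, 0.0038]
turn [0.1, 12.1, 0.0] shift [-0.013, -0.0003, 0.0051]
turn [0.0, 17.1, 0.0] shift [-0.0195, -0.0003, 0.0059]
turn [0.0, 19.1, 0.0] shift [-0.0186, -0.0003, -0.0054]
turn [0.0, 20.1, 0.0] shift [-0.0117, -0.0002, -0.034]
turn [0.0, 20.1, 0.0] shift [0.0031, -0.0001, -0.082]
```

Request:
{"op": "carry_out", "data": {
  "rows": [
    [[0, 2, 0], [-0.0018, 0, 0.0025], 0.005],
    [[0, 4.6, 0], [-0.0047, 0, 0.0032], 0.005],
    [[0, 7.1, 0], [-0.0076, 0, 0.0038], 0.005],
    [[0, 9.6, 0], [-0.0103, 0, 0.0045], 0.005],
    [[0, 12.1, 0], [-0.013, 0, 0.0051], 0.005],
    [[0, 14.6, 0], [-0.016, 0, 0.0055], 0.005],
    [[0, 17.1, 0], [-0.019, 0, 0.0059], 0.005],
    [[0, 18, 0], [-0.0192, 0, 0.003], 0.005],
    [[0, 19.1, 0], [-0.019, 0, 0], 0.005],
    [[0, 19.1, 0], [-0.0186, 0, -0.0054], 0.005]
  ]
}}

```text
t: 9.65
tcp_pos: [0.487, 0.2957, 0.0637]
eef_rot: [3.138, -0.731, -0.034]
ft_force: [-0.7, -0.0, -1.7]
grip_width: 0.0181
```

```bash
cat > a.py <<'E'
from st import *
snap('wrist','w5.png')
w=cv2.imread('pics/w5.png')[:300,100:540]
cv2.imwrite('pics/v6.png',w)
for x,z,t in ((.004,.03,-17),(0,.06,-17),(-.005,.11,-17)):
  p,Rw=scoop_to((-.05,0,0),intray(x,.025,z),TY,t); go(p,Rw)
E
python3 a.py
```

```text
t 9.65 lip [0.6346 0.2898 0.049 ] intray [0.0987 0.0247 0.049 ] inbox [0.2096 0.506  0.049 ] eul [ -0.09 -16.93  -2.19] f [-0.7 -0.  -1.7] [ 0.05  0.8  -0.02] 0.0181
turn [-0.0, -0.0, 0.0] shift [0.006, 0.0002, -0.0063]
turn [-0.0, -0.0, 0.0] shift [0.0231, 0.0002, -0.0312]
turn [-0.0, -0.0, 0.0] shift [0.0528, 0.0003, -0.0718]
```

View pics/v6.png

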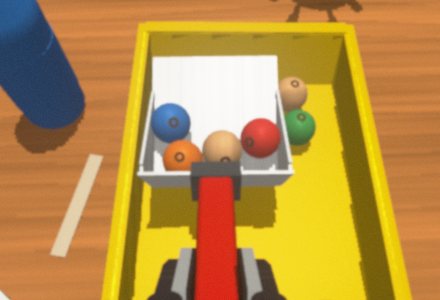

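Request:
{"op": "carry_out", "data": {
  "rows": [
    [[0, 0, 0], [0.006, 0, -0.0063], 0.005],
    [[0, 0, 0], [0.014, 0, -0.018], 0.005],
    [[0, 0, 0], [0.023, 0, -0.031], 0.005],
    [[0, 0, 0], [0.033, 0, -0.045], 0.005],
    [[0, 0, 0], [0.044, 0, -0.06], 0.005],
    [[0, 0, 0], [0.053, 0, -0.072], 0.005],
    [[0, 0, 0], [0.053, 0, -0.072], 0.005],
    [[0, 0, 0], [0.053, 0, -0.072], 0.005]
  ]
}}

```text
t: 10.7
tcp_pos: [0.4783, 0.2961, 0.152]
eef_rot: [3.138, -0.73, -0.034]
ft_force: [-0.3, 0.7, -2.3]
grip_width: 0.0181
```

```bash
cat > a.py <<'E'
from st import *
B=(-.05,0,0)
for x,y,z in ((-.085,0,.10),(-.085,0,.09)):
  p,Rw=scoop_to(B,inbox(x,y,z),BY,-17); a,t=go(p,Rw)
R0=R.from_euler('xyz',o['eef_rot']); p1,Rw=scoop_to(B,inbox(-.085,0,.10),BY,-17); 
for k in np.r_[np.linspace(0,1,17)[1:]]:
  s=k*k*(3-2*k); S=R.from_euler('z',s*(BY-TY)); 
  Rk=S*R0; print(np.round((R0.inv()*Rk).as_rotvec(degrees=True),1).tolist(),np.round(R0.inv().apply(s*(p1-o['tcp_pos'])),3).tolist())
E
python3 a.py
```

```text
t 10.7 lip [0.6259 0.2901 0.1372] intray [0.09   0.0246 0.1372] inbox [0.2011 0.5077 0.1372] eul [ -0.1 -16.9  -2.2] f [-0.3  0.7 -2.3] [ 0.01  0.83 -0.02] 0.0181
turn [8.0, 0.1, -8.7] shift [-0.0666, 0.566, -0.0464]
turn [8.0, 0.1, -8.7] shift [-0.0733, 0.566, -0.039]
[0.1, 0.0, -0.1] [-0.001, 0.006, -0.001]
[0.3, 0.0, -0.4] [-0.003, 0.024, -0.002]
[0.7, 0.0, -0.8] [-0.006, 0.052, -0.004]
[1.2, 0.0, -1.4] [-0.01, 0.088, -0.007]
[1.8, 0.0, -2.0] [-0.015, 0.131, -0.011]
[2.5, 0.0, -2.8] [-0.021, 0.179, -0.015]
[3.2, 0.0, -3.6] [-0.027, 0.23, -0.019]
[3.9, 0.0, -4.4] [-0.033, 0.283, -0.023]
[4.7, 0.0, -5.2] [-0.04, 0.336, -0.028]
[5.4, 0.0, -6.0] [-0.046, 0.387, -0.032]
[6.0, 0.0, -6.8] [-0.051, 0.435, -0.036]
[6.6, 0.0, -7.4] [-0.056, 0.478, -0.039]
[7.1, 0.0, -8.0] [-0.06, 0.514, -0.042]
[7.5, 0.0, -8.4] [-0.064, 0.542, -0.044]
[7.8, 0.0, -8.7] [-0.066, 0.56, -0.046]
[7.9, 0.0, -8.8] [-0.067, 0.566, -0.046]
```

Request:
{"op": "carry_out", "data": {
  "rows": [
    [[0.1, 0, -0.1], [-0.001, 0.006, -0.001], 0.005],
    [[0.3, 0, -0.4], [-0.003, 0.024, -0.002], 0.005],
    [[0.7, 0, -0.8], [-0.006, 0.052, -0.004], 0.005],
    [[1.2, 0, -1.4], [-0.01, 0.088, -0.007], 0.005],
    [[1.8, 0, -2.0], [-0.015, 0.126, -0.011], 0.005],
    [[2.3, 0, -2.6], [-0.019, 0.166, -0.014], 0.005],
    [[2.9, 0, -3.2], [-0.024, 0.206, -0.017], 0.005],
    [[3.4, 0, -3.8], [-0.029, 0.246, -0.02], 0.005],
    [[4, 0, -4.4], [-0.034, 0.286, -0.023], 0.005],
    [[4.5, 0, -5], [-0.038, 0.32, -0.026], 0.005]
  ]
}}

```text
t: 11.95
tcp_pos: [0.4592, -0.0305, 0.1313]
eef_rot: [-3.139, -0.716, 0.084]
ft_force: [-0.9, -1.7, -2.8]
grip_width: 0.0184
```

Request:
{"op": "carry_out", "data": {
  "rows": [
    [[0.5, 0, -0.5], [-0.004, 0.035, -0.003], 0.005],
    [[1, 0, -1.1], [-0.008, 0.072, -0.006], 0.005],
    [[1.5, 0, -1.7], [-0.013, 0.11, -0.009], 0.005],
    [[2, 0, -2.3], [-0.017, 0.148, -0.012], 0.005],
    [[2.5, 0, -2.8], [-0.021, 0.18, -0.015], 0.005],
    [[2.9, 0, -3.3], [-0.025, 0.208, -0.017], 0.005],
    [[3.2, 0, -3.6], [-0.027, 0.23, -0.019], 0.005],
    [[3.4, 0, -3.8], [-0.029, 0.242, -0.02], 0.005],
    [[3.5, 0, -3.9], [-0.029, 0.246, -0.02], 0.005],
    [[3.5, 0, -3.9], [-0.029, 0.246, -0.02], 0.005]
  ]
}}

```text
t: 13.2
tcp_pos: [0.4459, -0.2763, 0.1269]
eef_rot: [-3.135, -0.717, 0.173]
ft_force: [0.5, 0.5, -2.7]
grip_width: 0.0177
```

```bash
cat > a.py <<'E'
from st import *
snap('wrist','w6.png'); 
for x,z,t in ((.0,.10,-17),(.0,.095,0),(0,.085,12),(.0,.08,30),(0.,.078,45)):
  p,Rw=scoop_to(LIP,inbox(x,0,z),BY,t); print(t,p);go(p,Rw)
E
python3 a.py
```

```text
t 13.2 lip [ 0.5912 -0.2506  0.1102] intray [ 0.0764 -0.517   0.1102] inbox [ 0.077  -0.0197  0.1102] eul [  0.38 -16.14   9.96] f [ 0.5  0.5 -2.7] [-0.15  0.68  0.05] 0.0177
-17 [ 0.36628022 -0.2683486   0.11454039]
turn [-0.6, 0.9, 0.2] shift [-0.0663, -0.0216, -0.0412]
0 [ 0.37683799 -0.26656888  0.1521    ]
turn [-0.5, -16.1, 0.2] shift [-0.0336, -0.0217, -0.0625]
12 [ 0.39149743 -0.26409774  0.16934302]
turn [-0.5, -28.1, 0.3] shift [-0.011, -0.0216, -0.0657]
30 [ 0.42309435 -0.25877144  0.19796661]
turn [-0.4, -46.1, 0.4] shift [0.0319, -0.0214, -0.0662]
45 [ 0.45622977 -0.25318581  0.21527285]
turn [-0.3, -61.1, 0.5] shift [0.0686, -0.0211, -0.0572]
```

View pics/w6.png

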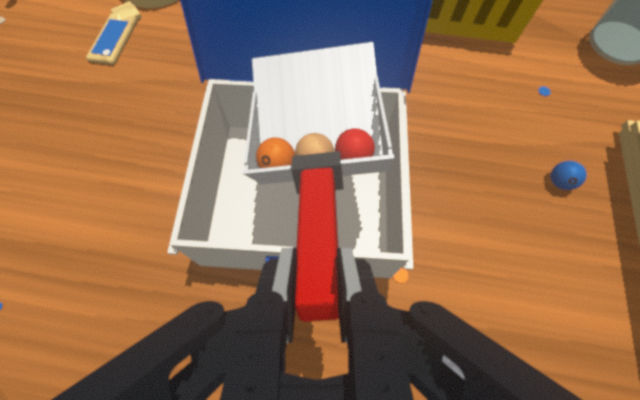

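Request:
{"op": "carry_out", "data": {
  "rows": [
    [[0, 0, 0], [-0.006, -0.003, -0.004], 0.005],
    [[0, 0, 0], [-0.02, -0.007, -0.012], 0.005],
    [[0, 0, 0], [-0.037, -0.012, -0.023], 0.005],
    [[0, 0, 0], [-0.053, -0.017, -0.033], 0.005],
    [[-0.6, 0, 0.2], [-0.062, -0.02, -0.039], 0.005],
    [[-0.6, 0, 0.2], [-0.0663, -0.0216, -0.041], 0.005],
    [[-0.6, 0, 0.2], [-0.0663, -0.0216, -0.041], 0.005]
  ]
}}

```text
t: 14.12
tcp_pos: [0.3664, -0.2689, 0.1146]
eef_rot: [3.14, -0.718, 0.169]
ft_force: [-0.8, 0.9, -1.4]
grip_width: 0.0177
```

```bash
cat > a.py <<'E'
from st import *
for t,z in ((-8,.10),(0,.095),(8,.089),(16,.085),(24,.082),(34,.08),(44,.078)):
  p,Rw=scoop_to(LIP,inbox(0,0,z),BY,t); print(t,end=' ');go(p,Rw)
im,o=snap('top','t6.png'); print('bead',[(round(d['score'],2),np.round(d['extent']).tolist(),ray('top',(d['extent'][0]+d['extent'][2])/2,(d['extent'][1]+d['extent'][3])/2,.014).round(3).tolist()) for d in r.boxes_of('bead2','top')])
E
python3 a.py
```

```text
t 14.125 lip [ 0.512  -0.2448  0.0979] intray [-0.003  -0.5143  0.0979] inbox [-0.0002 -0.0008  0.0979] eul [ 1.000e-02 -1.616e+01  9.490e+00] f [-0.8  0.9 -1.4] [-0.15  0.82  0.06] 0.0177
-8 turn [0.1, -8.2, -0.1] shift [0.0181, -0.0005, -0.0146]
0 turn [0.1, -16.2, -0.1] shift [0.0327, -0.0005, -0.0212]
8 turn [0.1, -24.2, -0.1] shift [0.0479, -0.0005, -0.0246]
16 turn [0.1, -32.2, -0.1] shift [0.0653, -0.0005, -0.0266]
24 turn [0.1, -40.2, -0.1] shift [0.0839, -0.0005, -0.0266]
34 turn [0.1, -50.2, -0.1] shift [0.1085, -0.0004, -0.0239]
44 turn [0.1, -60.2, -0.1] shift [0.1324, -0.0004, -0.0167]
bead [(0.56, [260.0, 172.0, 266.0, 178.0], [0.615, 0.228, 0.014]), (0.55, [387.0, 219.0, 391.0, 229.0], [0.432, -0.247, 0.014]), (0.53, [396.0, 217.0, 402.0, 223.0], [0.448, -0.283, 0.014]), (0.41, [400.0, 217.0, 408.0, 220.0], [0.452, -0.303, 0.014])]
```

Request:
{"op": "carry_out", "data": {
  "rows": [
    [[0, -4, 0], [0.009, 0, -0.008], 0.005],
    [[0, -8.2, 0], [0.018, 0, -0.0146], 0.005],
    [[0, -12, 0], [0.025, 0, -0.018], 0.005],
    [[0, -16.2, 0], [0.033, 0, -0.021], 0.005],
    [[0, -20, 0], [0.04, 0, -0.023], 0.005],
    [[0, -23, 0], [0.046, 0, -0.0245], 0.005],
    [[0, -26, 0], [0.052, 0, -0.025], 0.005],
    [[0, -29, 0], [0.0585, 0, -0.0262], 0.005],
    [[0, -32.2, 0], [0.0653, 0, -0.0266], 0.005],
    [[0, -36, 0], [0.0745, 0, -0.0266], 0.005]
  ]
}}

```text
t: 15.48
tcp_pos: [0.4052, -0.2618, 0.1835]
eef_rot: [-3.141, -0.088, 0.168]
ft_force: [0.0, 0.6, -3.4]
grip_width: 0.0175
```

Request:
{"op": "carry_out", "data": {
  "rows": [
    [[0, -4, 0], [0.011, 0, -0.005], 0.005],
    [[0, -9, 0], [0.023, 0, -0.009], 0.005],
    [[0, -14, 0], [0.036, 0, -0.0125], 0.005],
    [[0, -14, 0], [0.036, 0, -0.0125], 0.005],
    [[0, -19, 0], [0.049, 0, -0.015], 0.005],
    [[0, -24, 0], [0.062, 0, -0.016], 0.005],
    [[0, -24, 0], [0.062, 0, -0.016], 0.005],
    [[0, -24, 0], [0.062, 0, -0.016], 0.005]
  ]
}}

```text
t: 16.48
tcp_pos: [0.4634, -0.2523, 0.2048]
eef_rot: [-3.142, 0.329, 0.167]
ft_force: [-0.9, -1.0, -2.1]
grip_width: 0.0179
```

```bash
cat > a.py <<'E'
from st import *
snap('wrist','w7.png'); snap('scene','s7.png')
for q,c in (('bead2','wrist'),('bead2','scene')): print(q,c,[(round(d['score'],2),np.round(d['extent']).tolist()) for d in r.boxes_of(q,c)])
w=cv2.imread('pics/w7.png');s=cv2.imread('pics/s7.png')[60:300,60:360]
cv2.imwrite('pics/v8.png',np.hstack([cv2.resize(w,(400,250)),cv2.resize(s,(312,250))]))
E
python3 a.py
```

```text
t 16.475 lip [ 0.5221 -0.2429  0.0688] intray [ 0.007  -0.512   0.0688] inbox [ 0.0101 -0.0005  0.0688] eul [-0.08 43.79  9.41] f [-0.9 -1.  -2.1] [-0.   -0.33  0.01] 0.0179
bead2 wrist []
bead2 scene [(0.64, [144.0, 167.0, 151.0, 176.0]), (0.16, [360.0, 196.0, 455.0, 316.0])]
```

View pics/v8.png

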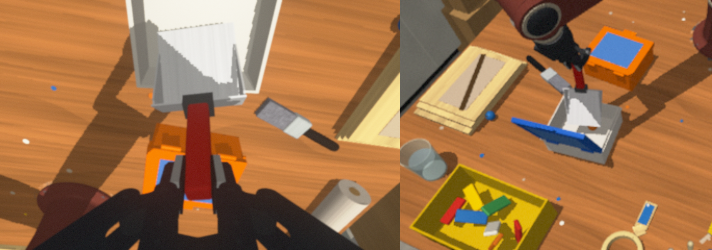

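```bash
cat > a.py <<'E'
from st import *
print('blue',ray('scene',147.5,171.5,.014))
f=lambda x,y,z: ray('top',165+(x+.5)/2.5-.5,110+(y+.5)/2.5-.5,z).round(3)
for z in (0,.04): print(z,f(757,142,z),f(775,340,z))
print('scene frame pts',[ray('scene',60+(x-400)*300/312,60+y*240/250,.03).round(3).tolist() for x,y in ((480,122),(527,60),(490,100))])
p,Rw=scoop_to(LIP,inbox(-.02,0,.16),BY,5); go(p,Rw)
E
python3 a.py; python3 -c "
import cv2
s=cv2.imread('pics/s7.png')[80:200,60:260];cv2.imwrite('pics/v9.png',cv2.resize(s,None,fx=4,fy=4))"
```

```text
t 16.675 lip [ 0.5222 -0.2433  0.0695] intray [ 0.0071 -0.5124  0.0695] inbox [ 0.0101 -0.001   0.0695] eul [-0.16 43.77  9.32] f [ 0.1 -1.1 -2.2] [ 0.03 -0.25 -0.04] 0.0176
blue [ 0.57589523 -0.53186404  0.014     ]
0 [ 0.659 -0.559  0.   ] [ 0.354 -0.566  0.   ]
0.04 [ 0.647 -0.543  0.04 ] [ 0.351 -0.55   0.04 ]
scene frame pts [[0.612, -0.536, 0.03], [0.357, -0.544, 0.03], [0.535, -0.557, 0.03]]
turn [0.0, 38.8, -0.1] shift [-0.1043, -0.0005, 0.0109]
```

Request:
{"op": "carry_out", "data": {
  "rows": [
    [[0, 2, 0], [-0.015, 0, -0.015], 0.005],
    [[0, 8, 0], [-0.03, 0, -0.035], 0.005],
    [[0, 16, 0], [-0.055, 0, -0.055], 0.005],
    [[0, 24, 0], [-0.075, 0, -0.07], 0.005],
    [[0, 32, 0], [-0.09, 0, -0.08], 0.005],
    [[0, 38, 0], [-0.1, 0, -0.085], 0.005],
    [[0, 38, 0], [-0.1, 0, -0.085], 0.005]
  ]
}}

```text
t: 17.55
tcp_pos: [0.3959, -0.2643, 0.3185]
eef_rot: [3.138, -0.333, 0.164]
ft_force: [-0.1, -0.6, -2.7]
grip_width: 0.0179
```

```bash
cat > a2.py <<'E'
from st import *
snap('wrist','w8.png'); snap('top','t8.png')
w=cv2.imread('pics/w8.png');s=cv2.imread('pics/t8.png')[140:265,340:500]
cv2.imwrite('pics/v9.png',np.hstack([cv2.resize(w,(400,250)),cv2.resize(s,(400,312))[:250]]))
a=cv2.resize(w,(400,250)); b=cv2.resize(s,(400,312)); a=cv2.copyMakeBorder(a,0,62,0,0,cv2.BORDER_CONSTANT); cv2.imwrite('pics/v9.png',np.hstack([a,b]))
E
python3 a2.py
```

```text
t 17.55 lip [ 0.5248 -0.2438  0.2477] intray [ 0.0098 -0.5128  0.2477] inbox [ 0.0127 -0.0019  0.2477] eul [-0.15  5.85  9.21] f [-0.1 -0.6 -2.7] [-0.06  0.44 -0.04] 0.0179
```

View pics/v9.png

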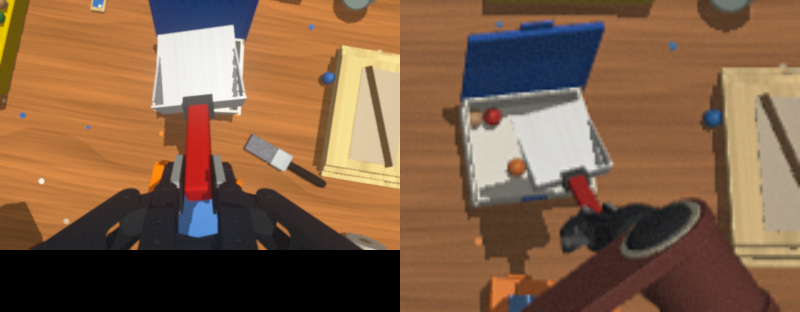

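```bash
cat > a.py <<'E'
from st import *
for c in ('top','wrist','scene'):
  oo=r.observe(); snap(c); ds=r.boxes_of('bead2',c)
  for d in ds:
    e=d['extent']; p=ray(c,(e[0]+e[2])/2,(e[1]+e[3])/2,.014,oo); 
    if p[1]<-.4: print(c,round(d['score'],2),np.round(e).tolist(),p.round(3))
print('w',ray('wrist',328*1.6,77*1.6,.014,o).round(3),'t',ray('top',464.8,187.2,.014).round(3))
print('frame',[ray('wrist',x*1.6,y*1.6,z,o).round(3).tolist() for x,y in((341,48),(322,182)) for z in (0,.03)], [ray('top',340+x/2.5,140+y/2.5,z).round(3).tolist() for x,y in((722,70),(732,262)) for x in (x-400,) for z in (0,.03)])
bead=np.array([.576,-.531,0]); yaw=-1.3; Y=R.from_euler('z',yaw)
for back,z in ((.08,.16),):
  p,Rw=scoop_to(LIP,bead+Y.apply([-back,0,0])+[0,0,z],yaw,0); print(p); go(p,Rw)
print(o['joints'])
E
python3 a.py
```

```text
t 17.65 lip [ 0.5262 -0.2425  0.2469] intray [ 0.0111 -0.5114  0.2469] inbox [ 0.0142 -0.0008  0.2469] eul [-0.04  5.91  9.41] f [-0.3  0.3 -1.6] [-0.04  0.48  0.01] 0.0179
top 0.52 [459.0, 182.0, 468.0, 194.0] [ 0.572 -0.533  0.014]
wrist 0.65 [518.0, 115.0, 541.0, 137.0] [ 0.575 -0.541  0.014]
scene 0.56 [145.0, 171.0, 154.0, 177.0] [ 0.583 -0.52   0.014]
w [ 0.577 -0.535  0.014] t [ 0.574 -0.538  0.014]
frame [[0.655, -0.562, 0.0], [0.641, -0.545, 0.03], [0.337, -0.567, 0.0], [0.342, -0.549, 0.03]] [[0.653, -0.563, 0.0], [0.644, -0.551, 0.03], [0.357, -0.559, 0.0], [0.355, -0.547, 0.03]]
[ 0.51814854 -0.32181914  0.2171    ]
turn [-31.5, 4.8, 77.9] shift [0.0694, 0.0781, 0.1301]
[-0.93944185 -0.53125017  1.93392192  0.2955391   1.58383775  0.49156393]
```

```bash
cat > a.py <<'E'
from st import *
bead=np.array([.575,-.535,0]); yaw=-1.3; Y=R.from_euler('z',yaw)
p,Rw=scoop_to(LIP,bead+Y.apply([-.037,0,0])+[0,0,.24],yaw,0); print(p)
go([.40,-.32,.31],Rw); go(p,Rw)
E
python3 a.py
```

```text
t 17.95 lip [ 0.5271 -0.2415  0.2466] intray [ 0.012  -0.5105  0.2466] inbox [ 1.530e-02 -1.000e-04  2.466e-01] eul [0.04 5.88 9.56] f [ 0.2 -0.3 -2.2] [-0.08  0.39 -0.02] 0.0178
[ 0.52865099 -0.36725214  0.2971    ]
turn [-31.5, 4.8, 77.9] shift [-0.01, 0.0564, 0.0044]
turn [-31.5, 4.8, 77.9] shift [0.0981, 0.1246, 0.0554]
```

Request:
{"op": "carry_out", "data": {
  "rows": [
    [[-3, 0.4, 7], [0, 0.01, 0], 0.005],
    [[-6, 0.9, 15], [0, 0.02, 0], 0.005],
    [[-9.5, 1.4, 24], [0, 0.03, 0], 0.005],
    [[-13, 2, 33], [-0.005, 0.04, 0.002], 0.005],
    [[-16.5, 2.5, 42], [-0.01, 0.05, 0.003], 0.005],
    [[-20, 3, 51], [-0.01, 0.056, 0.004], 0.005],
    [[-24, 3.6, 60], [0.01, 0.07, 0.013], 0.005],
    [[-28, 4.3, 69], [0.04, 0.09, 0.025], 0.005],
    [[-31.5, 4.8, 77.9], [0.075, 0.11, 0.04], 0.005],
    [[-31.5, 4.8, 77.9], [0.098, 0.1246, 0.055], 0.005]
  ]
}}

```text
t: 19.2
tcp_pos: [0.5309, -0.3666, 0.2969]
eef_rot: [-3.141, -0.434, -1.297]
ft_force: [-0.1, -0.4, -2.0]
grip_width: 0.0178
```

```bash
cat > a.py <<'E'
from st import *
bead=np.array([.575,-.535,0]); yaw=-1.3; Y=R.from_euler('z',yaw)
snap('wrist','w9.png'); d=r.boxes_of('bead2','wrist'); print([(round(x['score'],2),np.round(x['extent']).tolist(),ray('wrist',(x['extent'][0]+x['extent'][2])/2,(x['extent'][1]+x['extent'][3])/2,.014,o).round(3).tolist()) for x in d],o['joints'])
for z in (.05,.006):
  p,Rw=scoop_to(LIP,bead+Y.apply([-.037,0,0])+[0,0,z],yaw,2); print(p); go(p,Rw)
E
python3 a.py
```

```text
t 19.2 lip [ 0.5676 -0.4985  0.2396] intray [ 0.0625 -0.7657  0.2396] inbox [ 0.0125 -0.2602  0.2396] eul [ 9.000e-02  6.000e-02 -7.439e+01] f [-0.1 -0.4 -2. ] [0.51 0.16 0.01] 0.0178
[(0.66, [108.0, 247.0, 248.0, 400.0], [0.677, -0.209, 0.014]), (0.63, [305.0, 332.0, 330.0, 351.0], [0.493, -0.237, 0.014])] [-0.58667759 -0.15852582  1.70123293 -0.29039239  1.27212545  2.32050734]
[ 0.52920638 -0.36925272  0.1118476 ]
turn [-0.0, -1.8, 0.1] shift [-0.0747, 0.0013, 0.167]
[ 0.52920638 -0.36925272  0.0678476 ]
turn [-0.0, -1.8, 0.1] shift [-0.0932, 0.0013, 0.207]
```

View pics/w9.png

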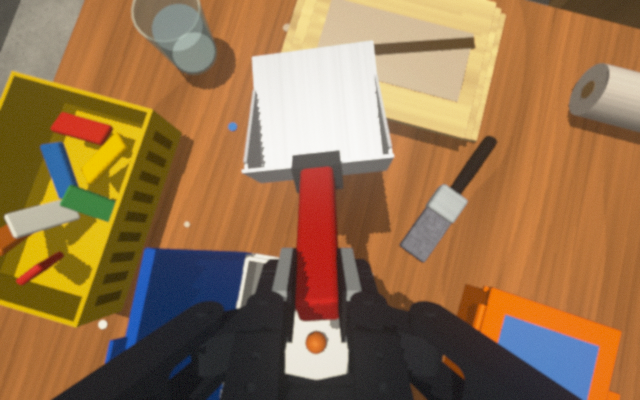

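Request:
{"op": "carry_out", "data": {
  "rows": [
    [[0, 0, 0], [-0.01, 0, 0.022], 0.005],
    [[0, -1, 0], [-0.028, 0.001, 0.062], 0.005],
    [[0, -1.8, 0], [-0.05, 0.001, 0.11], 0.005],
    [[0, -1.8, 0], [-0.068, 0.001, 0.15], 0.005],
    [[0, -1.8, 0], [-0.0747, 0.0013, 0.167], 0.005],
    [[0, -1.8, 0], [-0.084, 0.0013, 0.187], 0.005],
    [[0, -1.8, 0], [-0.09, 0.0013, 0.2], 0.005],
    [[0, -1.8, 0], [-0.093, 0.0013, 0.2065], 0.005],
    [[0, -1.8, 0], [-0.093, 0.0013, 0.2065], 0.005]
  ]
}}

```text
t: 20.42
tcp_pos: [0.5277, -0.3712, 0.072]
eef_rot: [-3.141, -0.405, -1.299]
ft_force: [0.5, -0.5, -1.2]
grip_width: 0.0178
```

```bash
cat > a.py <<'E'
from st import *
bead=np.array([.575,-.535,0]); yaw=-1.3; Y=R.from_euler('z',yaw)
im,oo=snap('wrist','w10.png'); hsv=cv2.cvtColor(im,cv2.COLOR_RGB2HSV); m=cv2.inRange(hsv,(100,120,50),(125,255,255))
n,_,st,ct=cv2.connectedComponentsWithStats(m)
for i in range(1,n):
  if st[i,4]>15: print(st[i].tolist(),ct[i].round(),ray('wrist',*ct[i],.014,oo).round(3))
print('lip px',proj('wrist',l,oo))
print([(round(x['score'],2),np.round(x['extent']).tolist()) for x in r.boxes_of('bead2','wrist')])
E
python3 a.py
```

```text
t 20.425 lip [ 0.5636 -0.5015  0.0108] intray [ 0.0587 -0.7688  0.0108] inbox [ 0.0081 -0.2626  0.0108] eul [  0.09   1.73 -74.51] f [ 0.5 -0.5 -1.2] [0.41 0.17 0.  ] 0.0178
[300, 0, 34, 21, 575] [316.   8.] [ 0.574 -0.535  0.014]
[150, 29, 15, 13, 146] [157.  35.] [ 0.684 -0.483  0.014]
[0, 274, 165, 126, 14787] [ 67. 331.] [ 0.678 -0.26   0.014]
lip px [317.26775812  55.1314465 ]
[(0.88, [297.0, 0.0, 338.0, 27.0])]
```

```bash
cat > a.py <<'E'
from st import *
yaw=-1.3; Y=R.from_euler('z',yaw); l0=np.array([l[0],l[1],0])
for f,z in ((0,.001),(.02,.0008),(.037,.0008)):
  p,Rw=scoop_to(LIP,l0+Y.apply([f,0,0])+[0,0,z],yaw,2); go(p,Rw)
E
python3 a.py
```

```text
t 20.525 lip [ 0.5643 -0.502   0.0119] intray [ 0.0593 -0.7693  0.0119] inbox [ 0.0087 -0.2631  0.0119] eul [  0.15   1.65 -74.51] f [ 1.1 -0.4 -1.5] [ 0.37  0.12 -0.05] 0.0181
turn [-0.1, -0.4, -0.1] shift [-0.0037, -0.0001, 0.0094]
turn [-0.1, -0.4, -0.1] shift [0.0146, -0.0, 0.0175]
turn [-0.1, -0.4, -0.1] shift [0.0303, -0.0, 0.0242]
```

Request:
{"op": "carry_out", "data": {
  "rows": [
    [[0, -0.2, 0], [-0.002, 0, 0.004], 0.005],
    [[0, -0.4, 0], [-0.0035, 0, 0.008], 0.005],
    [[0, -0.4, 0], [-0.0037, 0, 0.0094], 0.005],
    [[0, -0.4, 0], [-0.0037, 0, 0.0094], 0.005]
  ]
}}

```text
t: 21.02
tcp_pos: [0.5292, -0.3725, 0.0647]
eef_rot: [-3.138, -0.402, -1.3]
ft_force: [-2.8, 3.2, 7.0]
grip_width: 0.0173
```

```bash
python3 a.py
```

```text
t 21.025 lip [ 0.5653 -0.5027  0.003 ] intray [ 0.0604 -0.7699  0.003 ] inbox [ 0.0096 -0.2639  0.003 ] eul [  0.23   1.92 -74.5 ] f [-2.8  3.2  7. ] [ 0.29  0.16 -0.04] 0.0173
turn [-0.2, -0.1, -0.1] shift [-0.0006, -0.0002, 0.0017]
turn [-0.2, -0.1, -0.1] shift [0.0177, -0.0002, 0.0097]
turn [-0.2, -0.1, -0.1] shift [0.0333, -0.0001, 0.0164]
```

Request:
{"op": "carry_out", "data": {
  "rows": [
    [[0, 0, 0], [0.006, 0, 0.0018], 0.005],
    [[0, 0, 0], [0.014, 0, 0.0052], 0.005],
    [[0, 0, 0], [0.022, 0, 0.0085], 0.005],
    [[0, 0, 0], [0.028, 0, 0.011], 0.005],
    [[0, 0, 0], [0.032, 0, 0.0128], 0.005],
    [[0, 0, 0], [0.034, 0, 0.0136], 0.005],
    [[0, 0, 0], [0.035, 0, 0.014], 0.005]
  ]
}}

```text
t: 21.9
tcp_pos: [0.5378, -0.408, 0.0622]
eef_rot: [-3.141, -0.398, -1.299]
ft_force: [-0.9, 1.0, -0.2]
grip_width: 0.0178
```

```bash
cat > bl.py <<'E'
from st import *
im,oo=snap('wrist','w11.png'); hsv=cv2.cvtColor(im,cv2.COLOR_RGB2HSV); m=cv2.inRange(hsv,(100,120,50),(125,255,255))
n,_,st,ct=cv2.connectedComponentsWithStats(m)
for i in range(1,n):
  if st[i,4]>15: print(st[i].tolist(),ct[i].round(),ray('wrist',*ct[i],.016,oo).round(3), S.inv().apply(ray('wrist',*ct[i],l[2]+.0156,oo)-l).round(3))
print('lip px',[proj('wrist',l+S.apply([0,y,0]),oo).round() for y in(-.047,0,.047)])
print([(round(x['score'],2),np.round(x['extent']).tolist()) for x in r.boxes_of('bead2','wrist')])
im,oo=snap('scene','s11.png')
print([(round(x['score'],2),np.round(x['extent']).tolist(),ray('scene',(x['extent'][0]+x['extent'][2])/2,(x['extent'][1]+x['extent'][3])/2,.016).round(3)) for x in r.boxes_of('bead2','scene')])
E
python3 bl.py
```

```text
t 21.9 lip [ 5.737e-01 -5.380e-01  1.000e-04] intray [ 7.010e-02 -8.048e-01  1.000e-04] inbox [ 1.190e-02 -3.001e-01  1.000e-04] eul [  0.09   2.12 -74.52] f [-0.9  1.  -0.2] [ 0.39 -0.04  0.08] 0.0178
[295, 23, 35, 34, 834] [312.  40.] [ 0.578 -0.54   0.016] [0.003 0.004 0.016]
[141, 69, 15, 14, 168] [148.  75.] [ 0.683 -0.484  0.016] [-0.024  0.12   0.015]
[2, 365, 100, 35, 949] [ 52. 387.] [ 0.679 -0.265  0.016] [-0.236  0.174  0.007]
lip px [array([379.,  55.]), array([317.,  55.]), array([255.,  55.])]
[(0.98, [294.0, 18.0, 333.0, 63.0]), (0.43, [234.0, 38.0, 389.0, 323.0])]
[(0.46, [142.0, 170.0, 152.0, 174.0], array([ 0.579, -0.531,  0.016])), (0.39, [377.0, 270.0, 390.0, 280.0], array([0.622, 0.235, 0.016]))]
```

Request:
{"op": "carry_out", "data": {
  "rows": [
    [[0, 0, 0], [0.003, 0, 0.001], 0.005],
    [[0, 0, 0], [0.0055, 0, 0.002], 0.005],
    [[0, 0, 0], [0.0075, 0, 0.003], 0.005],
    [[0, 0, 0], [0.0075, 0, 0.003], 0.005]
  ]
}}

```text
t: 22.6
tcp_pos: [0.5404, -0.4109, 0.0624]
eef_rot: [-3.138, -0.39, -1.302]
ft_force: [-4.7, 22.8, 13.3]
grip_width: 0.0177
```

```bash
python3 bl.py
```

```text
t 22.6 lip [ 0.576  -0.5403 -0.0008] intray [ 7.250e-02 -8.071e-01 -8.000e-04] inbox [ 0.0139 -0.3028 -0.0008] eul [  0.21   2.62 -74.62] f [-4.7 22.8 13.3] [ 3.08  0.37 -0.23] 0.0177
[296, 27, 35, 33, 832] [313.  43.] [ 0.579 -0.54   0.016] [0.001 0.003 0.016]
[143, 72, 15, 15, 172] [150.  79.] [ 0.683 -0.484  0.016] [-0.026  0.119  0.014]
[37, 388, 32, 12, 109] [ 52. 395.] [ 0.681 -0.262  0.016] [-0.242  0.176  0.004]
lip px [array([379.,  55.]), array([317.,  55.]), array([255.,  55.])]
[(0.88, [293.0, 22.0, 336.0, 68.0]), (0.69, [236.0, 40.0, 393.0, 321.0]), (0.44, [36.0, 343.0, 426.0, 397.0])]
[(0.63, [141.0, 167.0, 153.0, 177.0], array([ 0.579, -0.53 ,  0.016])), (0.61, [384.0, 258.0, 393.0, 267.0], array([0.583, 0.236, 0.016])), (0.52, [378.0, 270.0, 390.0, 280.0], array([0.621, 0.235, 0.016])), (0.37, [169.0, 174.0, 253.0, 208.0], array([ 0.565, -0.313,  0.016]))]
```

```bash
cat > a.py <<'E'
from st import *
C=l+S.apply([0,-.047,0]); print(C)
for yaw in (-1.38,-1.46):
  Y=R.from_euler('z',yaw); c2=np.array([C[0],C[1]+.001,.0012])
  p,Rw=scoop_to((.05,-.047,0),c2,yaw,2); print(p); go(p,Rw)
E
python3 a.py
```

```text
t 22.8 lip [ 0.5761 -0.5403 -0.0008] intray [ 7.260e-02 -8.071e-01 -8.000e-04] inbox [ 0.0139 -0.3029 -0.0008] eul [  0.21   2.6  -74.61] f [-4.7 22.7 12.3] [ 2.99  0.39 -0.22] 0.0177
[ 0.53077849 -0.55280515 -0.00096095]
[ 0.5515408  -0.41034386  0.0630476 ]
turn [-1.9, 0.6, 4.0] shift [0.0025, -0.0108, 0.0004]
[ 0.56277924 -0.41245551  0.0630476 ]
turn [-3.7, 0.6, 8.3] shift [0.0072, -0.0211, 0.0024]
```

Request:
{"op": "carry_out", "data": {
  "rows": [
    [[-0.6, 0.2, 1.3], [-0.001, -0.0035, -0.0005], 0.005],
    [[-1.2, 0.3, 2.7], [-0.0005, -0.007, -0.0005], 0.005],
    [[-1.9, 0.4, 4], [0.0005, -0.0108, -0.0005], 0.005],
    [[-2.5, 0.5, 5.5], [0.0015, -0.014, 0], 0.005],
    [[-3.1, 0.5, 7], [0.003, -0.018, 0.0005], 0.005],
    [[-3.7, 0.6, 8.3], [0.0045, -0.021, 0.001], 0.005],
    [[-3.7, 0.6, 8.3], [0.0045, -0.021, 0.001], 0.005]
  ]
}}

```text
t: 23.68
tcp_pos: [0.5627, -0.4122, 0.0634]
eef_rot: [-3.141, -0.406, -1.457]
ft_force: [1.3, 9.3, 3.6]
grip_width: 0.0182
```

```bash
python3 bl.py
```

```text
t 23.675 lip [ 0.5776 -0.5466  0.0022] intray [ 0.0743 -0.8133  0.0022] inbox [ 0.0144 -0.3093  0.0022] eul [ 7.000e-02  1.710e+00 -8.362e+01] f [1.3 9.3 3.6] [ 1.5  -0.29 -0.01] 0.0182
[293, 39, 34, 31, 806] [310.  53.] [ 0.582 -0.54   0.016] [-0.007  0.005  0.015]
[150, 107, 15, 14, 167] [157. 113.] [ 0.684 -0.484  0.016] [-0.051  0.112  0.014]
[206, 393, 15, 7, 77] [214. 396.] [ 0.618 -0.3    0.016] [-0.241  0.067  0.008]
lip px [array([379.,  55.]), array([317.,  55.]), array([255.,  55.])]
[(0.67, [291.0, 33.0, 331.0, 78.0])]
[]
```

```bash
cat > a.py <<'E'
from st import *
B=(-.05,0,0); b=l+S.apply([-.1,0,0]); print(b); yaw=-1.459; Y=R.from_euler('z',yaw)
for f,z,t in ((0,.004,-4),(0,.0045,-9),(-.001,.006,-14),(-.004,.02,-17),(-.006,.05,-18)):
  p,Rw=scoop_to(B,np.array([b[0],b[1],0])+Y.apply([f,0,0])+[0,0,z],yaw,t); go(p,Rw)
E
python3 a.py
```

```text
t 23.875 lip [ 0.5775 -0.5467  0.0022] intray [ 0.0743 -0.8134  0.0022] inbox [ 0.0143 -0.3093  0.0022] eul [ 8.000e-02  1.700e+00 -8.361e+01] f [0.  9.4 3.5] [ 1.6  -0.28  0.05] 0.0179
[ 0.56636232 -0.44732431  0.00519584]
turn [-0.1, 5.7, -0.1] shift [-0.0071, -0.0001, 0.0024]
turn [-0.1, 10.7, -0.1] shift [-0.0126, -0.0001, 0.0036]
turn [-0.1, 15.7, -0.1] shift [-0.0185, -0.0001, 0.0039]
turn [-0.1, 18.7, -0.1] shift [-0.0189, -0.0001, -0.0086]
turn [-0.1, 19.7, -0.1] shift [-0.01, -0.0001, -0.0364]
```

Request:
{"op": "carry_out", "data": {
  "rows": [
    [[0, 2.8, 0], [-0.0035, 0, 0.0012], 0.005],
    [[0, 5.7, 0], [-0.0071, 0, 0.0022], 0.005],
    [[0, 8.2, 0], [-0.01, 0, 0.0028], 0.005],
    [[0, 10.7, 0], [-0.0128, 0, 0.0034], 0.005],
    [[0, 13.2, 0], [-0.0155, 0, 0.0036], 0.005],
    [[0, 15.7, 0], [-0.0185, 0, 0.0037], 0.005],
    [[0, 17.5, 0], [-0.0205, 0, 0.002], 0.005],
    [[0, 18.7, 0], [-0.0205, 0, -0.003], 0.005],
    [[0, 18.7, 0], [-0.0195, 0, -0.0086], 0.005],
    [[0, 18.7, 0], [-0.0195, 0, -0.0086], 0.005]
  ]
}}

```text
t: 25.12
tcp_pos: [0.5591, -0.3924, 0.0633]
eef_rot: [3.14, -0.735, -1.455]
ft_force: [0.5, 0.0, -1.2]
grip_width: 0.0181
```

```bash
python3 bl.py
```

```text
t 25.125 lip [ 0.5755 -0.5393  0.0491] intray [ 0.072  -0.8061  0.0491] inbox [ 0.0136 -0.3017  0.0491] eul [ -0.   -17.13 -83.55] f [ 0.5  0.  -1.2] [ 0.7   0.1  -0.02] 0.0181
[167, 128, 13, 11, 109] [173. 133.] [ 0.683 -0.479  0.016] [-0.073  0.09   0.039]
[300, 154, 29, 13, 287] [314. 161.] [ 0.57  -0.466  0.016] [-0.092  0.002  0.045]
[0, 351, 120, 49, 4117] [ 45. 373.] [ 0.711 -0.306  0.016] [-0.201  0.127  0.078]
[169, 355, 22, 24, 186] [180. 366.] [ 0.633 -0.318  0.016] [-0.198  0.065  0.077]
lip px [array([379.,  55.]), array([317.,  55.]), array([255.,  55.])]
[]
[(0.54, [378.0, 269.0, 390.0, 279.0], array([0.62 , 0.234, 0.016])), (0.51, [382.0, 257.0, 394.0, 270.0], array([0.587, 0.237, 0.016]))]
```

```bash
cat > a.py <<'E'
from st import *
R0=R.from_euler('xyz',o['eef_rot']); P0=o['tcp_pos']
P1=P0+[-.02,0.0,.24]; print('lift',np.round(R0.inv().apply(P1-P0),3))
pT,Rw=scoop_to(LIP,inbox(-.01,0,.30),BY,-17); print(pT); pT=pT.copy()
dy=BY-(-1.458)
for k in np.arange(1,19)/18:
  Rk=R.from_euler('z',dy*k)*R0; P=P1+(pT-P1)*k
  print(np.round((R0.inv()*Rk).as_rotvec(degrees=True),1).tolist(),np.round(R0.inv().apply(P-P1),3).tolist())
E
python3 a.py
```

```text
t 25.325 lip [ 0.5752 -0.5395  0.0487] intray [ 0.0717 -0.8063  0.0487] inbox [ 0.0132 -0.3019  0.0487] eul [-5.000e-02 -1.713e+01 -8.355e+01] f [-1.   0.3 -2.1] [ 0.7   0.1  -0.01] 0.0178
lift [ 0.159  0.02  -0.18 ]
[ 0.35641934 -0.27001085  0.31454039]
[3.5, 0.0, -3.8] [-0.005, 0.009, -0.006]
[6.9, 0.0, -7.7] [-0.011, 0.019, -0.012]
[10.4, 0.0, -11.5] [-0.016, 0.028, -0.017]
[13.9, 0.0, -15.4] [-0.022, 0.037, -0.023]
[17.3, 0.1, -19.2] [-0.027, 0.046, -0.029]
[20.8, 0.1, -23.0] [-0.033, 0.056, -0.035]
[24.3, 0.1, -26.9] [-0.038, 0.065, -0.04]
[27.7, 0.1, -30.7] [-0.044, 0.074, -0.046]
[31.2, 0.1, -34.5] [-0.049, 0.084, -0.052]
[34.7, 0.1, -38.4] [-0.055, 0.093, -0.058]
[38.1, 0.1, -42.2] [-0.06, 0.102, -0.064]
[41.6, 0.1, -46.1] [-0.066, 0.112, -0.069]
[45.1, 0.1, -49.9] [-0.071, 0.121, -0.075]
[48.5, 0.2, -53.7] [-0.076, 0.13, -0.081]
[52.0, 0.2, -57.6] [-0.082, 0.139, -0.087]
[55.5, 0.2, -61.4] [-0.087, 0.149, -0.092]
[58.9, 0.2, -65.3] [-0.093, 0.158, -0.098]
[62.4, 0.2, -69.1] [-0.098, 0.167, -0.104]
```

Request:
{"op": "carry_out", "data": {
  "rows": [
    [[0, 0, 0], [0.005, 0.001, -0.006], 0.005],
    [[0, 0, 0], [0.017, 0.002, -0.02], 0.005],
    [[0, 0, 0], [0.035, 0.004, -0.04], 0.005],
    [[0, 0, 0], [0.055, 0.007, -0.062], 0.005],
    [[0, 0, 0], [0.075, 0.01, -0.085], 0.005],
    [[0, 0, 0], [0.095, 0.012, -0.108], 0.005],
    [[0, 0, 0], [0.115, 0.015, -0.13], 0.005],
    [[0, 0, 0], [0.135, 0.017, -0.153], 0.005],
    [[0, 0, 0], [0.151, 0.019, -0.171], 0.005],
    [[0, 0, 0], [0.159, 0.02, -0.18], 0.005]
  ]
}}

```text
t: 26.58
tcp_pos: [0.5394, -0.3927, 0.3067]
eef_rot: [-3.14, -0.737, -1.458]
ft_force: [0.5, -0.3, -1.3]
grip_width: 0.0179
```

Request:
{"op": "carry_out", "data": {
  "rows": [
    [[1, 0, -1.1], [-0.002, 0.003, -0.002], 0.005],
    [[3.5, 0, -3.8], [-0.005, 0.009, -0.006], 0.005],
    [[6.9, 0, -7.7], [-0.011, 0.019, -0.012], 0.005],
    [[10.4, 0, -11.5], [-0.016, 0.028, -0.017], 0.005],
    [[13.9, 0, -15.4], [-0.022, 0.037, -0.023], 0.005],
    [[17.3, 0, -19.2], [-0.027, 0.046, -0.029], 0.005],
    [[20.8, 0, -23], [-0.033, 0.056, -0.035], 0.005],
    [[24.3, 0, -26.9], [-0.038, 0.065, -0.04], 0.005],
    [[27.7, 0, -30.7], [-0.044, 0.074, -0.046], 0.005],
    [[31.2, 0, -34.5], [-0.049, 0.084, -0.052], 0.005]
  ]
}}

```text
t: 27.82
tcp_pos: [0.4464, -0.3302, 0.3062]
eef_rot: [3.139, -0.73, -0.639]
ft_force: [-0.0, -0.2, -2.6]
grip_width: 0.0183
```

```bash
cat > a.py <<'E'
from bl import *
pT,Rw=scoop_to(LIP,inbox(-.01,0,.25),BY,-17); go(pT,Rw,o)
E
python3 a.py
```

```text
t 27.825 lip [ 0.5645 -0.4189  0.2913] intray [ 0.0563 -0.6863  0.2913] inbox [ 0.0227 -0.1812  0.2913] eul [ -0.04 -16.86 -36.83] f [-0.  -0.2 -2.6] [ 0.42  0.62 -0.  ] 0.0183
[163, 50, 27, 34, 445] [177.  66.] [ 0.918 -0.375  0.016] [-0.021  0.096  0.023]
[3, 105, 237, 189, 22772] [129. 202.] [ 0.727 -0.196  0.016] [-0.117  0.107  0.052]
[298, 154, 30, 14, 294] [312. 161.] [ 0.62  -0.453  0.016] [-0.092  0.003  0.044]
[0, 298, 12, 41, 252] [  3. 320.] [0.67  0.004 0.016] [-0.179  0.155  0.071]
lip px [array([379.,  55.]), array([317.,  55.]), array([255.,  55.])]
[(0.86, [293.0, 154.0, 332.0, 167.0]), (0.82, [174.0, 274.0, 195.0, 297.0]), (0.74, [153.0, 286.0, 177.0, 310.0]), (0.57, [227.0, 303.0, 241.0, 311.0]), (0.31, [2.0, 106.0, 284.0, 372.0])]
[(0.63, [383.0, 256.0, 392.0, 272.0], array([0.589, 0.236, 0.016])), (0.56, [240.0, 177.0, 251.0, 187.0], array([ 0.499, -0.233,  0.016])), (0.45, [285.0, 254.0, 306.0, 287.0], array([0.695, 0.02 , 0.016])), (0.44, [377.0, 271.0, 389.0, 279.0], array([0.622, 0.234, 0.016])), (0.44, [175.0, 107.0, 187.0, 115.0], array([ 0.322, -0.577,  0.016]))]
turn [31.0, 0.2, -34.5] shift [-0.1084, 0.0055, -0.041]
```

Bead is still in the bowl; swing on over the box.

Request:
{"op": "carry_out", "data": {
  "rows": [
    [[3, 0, -3.3], [-0.01, 0.0005, -0.004], 0.005],
    [[6.5, 0, -7.2], [-0.022, 0.001, -0.008], 0.005],
    [[10, 0, -11.1], [-0.034, 0.002, -0.013], 0.005],
    [[13.5, 0, -15], [-0.046, 0.0025, -0.018], 0.005],
    [[17, 0, -18.9], [-0.058, 0.003, -0.022], 0.005],
    [[20.5, 0, -22.8], [-0.071, 0.0035, -0.027], 0.005],
    [[24, 0, -26.7], [-0.084, 0.004, -0.032], 0.005],
    [[27, 0, -30.3], [-0.095, 0.005, -0.036], 0.005],
    [[29.5, 0, -33], [-0.104, 0.005, -0.039], 0.005],
    [[31, 0, -34.5], [-0.1084, 0.0055, -0.041], 0.005]
  ]
}}

```text
t: 29.28
tcp_pos: [0.3576, -0.271, 0.2657]
eef_rot: [3.141, -0.729, 0.164]
ft_force: [0.6, 0.1, -2.7]
grip_width: 0.0176
```

```bash
cat > a.py <<'E'
from bl import *
for z,t in ((.10,-17),(.1,0)):
  p,Rw=scoop_to(LIP,inbox(0,0,z),BY,t); go(p,Rw,o)
E
python3 a.py
```

```text
t 29.275 lip [ 0.5034 -0.2473  0.2507] intray [-0.0115 -0.5171  0.2507] inbox [-0.009  -0.0018  0.2507] eul [  0.06 -16.83   9.28] f [ 0.6  0.1 -2.7] [-0.09  0.73 -0.02] 0.0176
[242, 0, 173, 108, 13283] [326.  41.] [ 0.776 -0.219  0.016] [ 0.002 -0.007  0.016]
[167, 60, 21, 23, 260] [177.  70.] [0.673 0.009 0.016] [-0.024  0.095  0.024]
[484, 107, 5, 4, 16] [486. 108.] [ 0.678 -0.481  0.016] [-0.055 -0.11   0.033]
[298, 155, 30, 12, 290] [312. 161.] [ 0.543 -0.235  0.016] [-0.092  0.002  0.044]
[8, 231, 9, 7, 47] [ 12. 234.] [0.373 0.132 0.016] [-0.136  0.167  0.057]
[285, 344, 64, 36, 1543] [314. 363.] [ 0.288 -0.28   0.016] [-0.197  0.001  0.076]
lip px [array([378.,  55.]), array([316.,  55.]), array([254.,  55.])]
[(0.87, [13.0, 82.0, 33.0, 100.0]), (0.8, [296.0, 148.0, 333.0, 168.0]), (0.77, [22.0, 68.0, 44.0, 87.0])]
[(0.58, [242.0, 178.0, 250.0, 186.0], array([ 0.499, -0.23 ,  0.016])), (0.57, [378.0, 268.0, 390.0, 280.0], array([0.619, 0.235, 0.016])), (0.39, [236.0, 110.0, 244.0, 118.0], array([ 0.262, -0.381,  0.016]))]
turn [0.1, 0.2, -0.2] shift [-0.094, -0.0012, 0.1187]
turn [0.1, -16.8, -0.3] shift [-0.0577, -0.0012, 0.0941]
```

Lower, then tip.

Request:
{"op": "carry_out", "data": {
  "rows": [
    [[0, 0, 0], [-0.01, 0, 0.013], 0.005],
    [[0, 0, 0], [-0.03, 0, 0.038], 0.005],
    [[0, 0, 0], [-0.05, 0, 0.063], 0.005],
    [[0, 0, 0], [-0.07, 0, 0.088], 0.005],
    [[0, 0, 0], [-0.085, 0, 0.107], 0.005],
    [[0, 0, 0], [-0.094, -0.001, 0.1187], 0.005],
    [[0, 0, 0], [-0.094, -0.001, 0.1187], 0.005]
  ]
}}

```text
t: 30.35
tcp_pos: [0.3682, -0.2687, 0.1167]
eef_rot: [3.138, -0.735, 0.166]
ft_force: [1.0, 0.1, 2.3]
grip_width: 0.0177
```

Request:
{"op": "carry_out", "data": {
  "rows": [
    [[0, -4, 0], [0.009, 0, -0.008], 0.005],
    [[0, -8.2, 0], [0.018, 0, -0.0146], 0.005],
    [[0, -12, 0], [0.025, 0, -0.018], 0.005],
    [[0, -16.2, 0], [0.033, 0, -0.021], 0.005],
    [[0, -20, 0], [0.04, 0, -0.023], 0.005],
    [[0, -23, 0], [0.046, 0, -0.0245], 0.005],
    [[0, -26, 0], [0.052, 0, -0.025], 0.005],
    [[0, -29, 0], [0.0585, 0, -0.0262], 0.005],
    [[0, -32.2, 0], [0.0653, 0, -0.0266], 0.005],
    [[0, -36, 0], [0.0745, 0, -0.0266], 0.005]
  ]
}}

```text
t: 31.6
tcp_pos: [0.4042, -0.2618, 0.1851]
eef_rot: [3.14, -0.102, 0.164]
ft_force: [0.4, -0.7, -2.2]
grip_width: 0.018
```

Request:
{"op": "carry_out", "data": {
  "rows": [
    [[0, -4, 0], [0.011, 0, -0.005], 0.005],
    [[0, -9, 0], [0.023, 0, -0.009], 0.005],
    [[0, -14, 0], [0.036, 0, -0.0125], 0.005],
    [[0, -19, 0], [0.049, 0, -0.015], 0.005],
    [[0, -22, 0], [0.056, 0, -0.0155], 0.005],
    [[0, -22, 0], [0.056, 0, -0.0155], 0.005],
    [[0, -22, 0], [0.056, 0, -0.0155], 0.005]
  ]
}}

```text
t: 32.48
tcp_pos: [0.4573, -0.2531, 0.2065]
eef_rot: [3.14, 0.28, 0.164]
ft_force: [1.0, 0.5, -2.6]
grip_width: 0.0179
```

```bash
cat > a.py <<'E'
from st import *
# back to the scoop's old place: lift first, then level there
p,Rw=scoop_to((0,0,0),(.571,-.0195,.2),.164,0); go(p,Rw)
p2,Rw2=scoop_to(LIP,inbox(-.03,0,.2),BY,10); go(p2,Rw2)
E
python3 a.py
```

```text
t 32.475 lip [ 0.5226 -0.243   0.0735] intray [ 0.0075 -0.5121  0.0735] inbox [ 0.0106 -0.0008  0.0735] eul [-0.2  40.97  9.17] f [ 1.   0.5 -2.6] [ 0.05 -0.2  -0.  ] 0.0179
turn [0.1, 41.0, -0.1] shift [0.0468, -0.212, -0.0665]
turn [0.1, 31.0, -0.3] shift [-0.116, 0.0002, -0.0432]
```

Request:
{"op": "carry_out", "data": {
  "rows": [
    [[0, 4, 0], [-0.02, 0, -0.02], 0.005],
    [[0, 12, 0], [-0.05, 0, -0.04], 0.005],
    [[0, 20, 0], [-0.08, 0, -0.05], 0.005],
    [[0, 30, 0], [-0.09, -0.01, -0.075], 0.005],
    [[0, 38, 0], [-0.06, -0.04, -0.085], 0.005],
    [[0, 41, 0], [-0.03, -0.09, -0.085], 0.005],
    [[0, 41, 0], [0, -0.14, -0.08], 0.005],
    [[0, 41, 0], [0.03, -0.18, -0.07], 0.005],
    [[0, 41, 0], [0.0468, -0.212, -0.0665], 0.005],
    [[0, 41, 0], [0.0468, -0.212, -0.0665], 0.005]
  ]
}}

```text
t: 33.72
tcp_pos: [0.4843, -0.0316, 0.2559]
eef_rot: [3.14, -0.434, 0.169]
ft_force: [-0.4, -0.4, -2.0]
grip_width: 0.0177
```

```bash
cat > a.py <<'E'
from st import *
im,oo=snap('top','t9.png')
for d in r.boxes_of('bead1','top'):
  e=d['extent']; print(round(d['score'],2),ray('top',(e[0]+e[2])/2,(e[1]+e[3])/2,.018).round(3), np.round(e).tolist())
a=cv2.imread('pics/t9.png')[130:260,200:500]; cv2.imwrite('pics/v12.png',cv2.resize(a,None,fx=2.6,fy=2.6,interpolation=cv2.INTER_CUBIC))
for z in (.03,.003,.0):
  p,Rw=scoop_to((0,0,0),(.571,-.0195,z),.164,0); go(p,Rw)
E
python3 a.py
```

```text
t 33.725 lip [ 0.6194 -0.0091  0.1985] intray [ 0.0952 -0.2746  0.1985] inbox [0.1449 0.2137 0.1985] eul [-0.05  0.09  9.53] f [-0.4 -0.4 -2. ] [-0.15  0.41 -0.02] 0.0177
0.58 [0.598 0.225 0.018] [259.0, 176.0, 267.0, 182.0]
0.42 [0.614 0.228 0.018] [260.0, 174.0, 265.0, 177.0]
0.38 [ 0.495 -0.239  0.018] [383.0, 201.0, 390.0, 213.0]
turn [0.2, -0.0, -0.0] shift [-0.0715, -0.0009, 0.1545]
turn [0.2, -0.0, -0.0] shift [-0.0829, -0.001, 0.179]
turn [0.2, -0.0, -0.0] shift [-0.0842, -0.001, 0.1817]
```

Request:
{"op": "carry_out", "data": {
  "rows": [
    [[0, 0, 0], [-0.015, 0, 0.032], 0.005],
    [[0, 0, 0], [-0.04, 0, 0.085], 0.005],
    [[0, 0, 0], [-0.06, -0.001, 0.13], 0.005],
    [[0, 0, 0], [-0.0715, -0.001, 0.1545], 0.005],
    [[0, 0, 0], [-0.078, -0.001, 0.168], 0.005],
    [[0, 0, 0], [-0.082, -0.001, 0.177], 0.005],
    [[0, 0, 0], [-0.083, -0.001, 0.179], 0.005],
    [[0, 0, 0], [-0.083, -0.001, 0.179], 0.005]
  ]
}}

```text
t: 34.83
tcp_pos: [0.4873, -0.0338, 0.0622]
eef_rot: [3.137, -0.439, 0.166]
ft_force: [-0.1, -1.1, 3.1]
grip_width: 0.0177
```

```bash
cat > a.py <<'E'
from st import *
for c in ('top','scene'):
  im,oo=snap(c); hsv=cv2.cvtColor(im,cv2.COLOR_RGB2HSV)
  for nm,lo,hi in (('red',(170,120,60),(180,255,255)),('red0',(0,170,60),(5,255,255)),('orange',(6,170,110),(14,255,255)),('blue',(100,120,50),(125,255,255)),('nat',(8,60,120),(18,160,255)),('green',(50,80,40),(90,255,255))):
    n,_,st,ct=cv2.connectedComponentsWithStats(cv2.inRange(hsv,lo,hi))
    for i in range(1,n):
      p=ray(c,*ct[i],.018); q=R.from_euler('z',-BY).apply(p-BX)
      if 8<st[i,4]<200 and abs(q[0])<.08 and abs(q[1])<.09: print(c,nm,st[i,4],ct[i].round(),q.round(3))
E
python3 a.py
```

```text
t 34.825 lip [ 0.6228 -0.0121  0.0057] intray [ 0.0987 -0.2775  0.0057] inbox [0.1478 0.2102 0.0057] eul [-0.19 -0.23  9.26] f [-0.1 -1.1  3.1] [-0.07 -0.52 -0.12] 0.0177
top red0 28 [376. 186.] [0.069 0.031 0.018]
top orange 27 [386. 207.] [-0.014  0.01   0.018]
top blue 31 [386. 185.] [ 0.067 -0.005  0.018]
top blue 10 [392. 219.] [-0.064 -0.002  0.018]
top nat 24 [370. 187.] [0.07  0.056 0.018]
top nat 12 [387. 205.] [-0.009  0.005  0.018]
scene orange 50 [245. 180.] [-0.015  0.01   0.018]
```

Request:
{"op": "carry_out", "data": {
  "rows": [
    [[0, 0, 0], [-0.001, 0, 0.002], 0.005],
    [[0, 0, 0], [-0.001, 0, 0.002], 0.03],
    [[0, 0, 0], [-0.001, 0, 0.002], 0.06],
    [[0, 0, 0], [-0.001, 0, 0.002], 0.08],
    [[0, 0, 0], [-0.001, 0, 0.0], 0.08],
    [[0, 0, 0], [0, 0, -0.02], 0.08],
    [[0, 0, 0], [0, 0, -0.06], 0.08],
    [[0, 0, 0], [0, 0, -0.1], 0.08],
    [[0, 0, 0], [0, 0, -0.14], 0.04],
    [[0, 0, 0], [0, 0, -0.18], 0]
  ]
}}

```text
t: 36.17
tcp_pos: [0.4099, -0.0451, 0.2246]
eef_rot: [3.139, -0.436, 0.166]
ft_force: [0.9, -0.4, 0.2]
grip_width: 0.0453
```

```bash
cat > a.py <<'E'
from h import *
o=r.observe(); print(o['t'],o['tcp_pos'],o['grip_width'])
H=inbox(.075,0,.0705)
def lidp(th,rad,off): # point on the lid's outer side
    return inbox(.075-rad*np.cos(th)+off*np.sin(th),-0.01,.0705+rad*np.sin(th)+off*np.cos(th))
Rw=R.from_euler('xyz',[np.pi,0,BY])
for n,P in (('over',[.48,-.1,.33]),('beh0',inbox(.19,0,.33)),('beh',inbox(.19,0,.20))): print(n,np.round(P,3)); go(P,Rw)
E
python3 a.py
```

```text
36.175 [ 0.40988835 -0.04510355  0.22456983] 0.04531462350207664
over [ 0.48 -0.1   0.33]
turn [0.2, -25.0, -0.1] shift [0.099, 0.0659, -0.07]
beh0 [ 0.699 -0.212  0.33 ]
turn [0.2, -25.0, -0.1] shift [0.2783, 0.2128, 0.014]
beh [ 0.699 -0.212  0.2  ]
turn [0.2, -25.0, -0.1] shift [0.2234, 0.2124, 0.1318]
```

Request:
{"op": "carry_out", "data": {
  "rows": [
    [[0, -6, 0], [0.02, 0.01, -0.03], 0],
    [[0, -12, 0], [0.06, 0.04, -0.06], 0],
    [[0, -18, 0], [0.1, 0.07, -0.07], 0],
    [[0, -23, 0], [0.145, 0.105, -0.05], 0],
    [[0, -25, 0], [0.19, 0.14, -0.03], 0],
    [[0, -25, 0], [0.235, 0.175, -0.008], 0],
    [[0, -25, 0], [0.2783, 0.2128, 0.014], 0],
    [[0, -25, 0], [0.2783, 0.2128, 0.014], 0],
    [[0, -25, 0], [0.26, 0.2125, 0.053], 0],
    [[0, -25, 0], [0.242, 0.2125, 0.093], 0]
  ]
}}

```text
t: 37.42
tcp_pos: [0.7007, -0.2123, 0.2426]
eef_rot: [3.138, -0.002, 0.165]
ft_force: [0.6, 0.5, -1.1]
grip_width: -0.0005
```

```bash
cat > a.py <<'E'
from h import *
o=r.observe(); print(o['t'],o['tcp_pos'],o['eef_rot'],o['grip_width'],o['ft_force'],o['joints'])
for q in ('scoop','tape_roll','fish'): 
  pass
Rw=R.from_euler('xyz',[np.pi,0,BY])
go(inbox(.19,0,.2),Rw)
def T(th,rad=.125,pen=0): return inbox(.075-rad*np.cos(th)+(.005-pen)*np.sin(th)+.011,0,.0705+rad*np.sin(th)+(.005-pen)*np.cos(th))
for th in (1.85,1.7,1.5,1.3,1.1,.9,.7,.5,.35,.2,.1,0,-.03): print(th,end=' '); go(T(th),Rw)
E
python3 a.py
```

```text
37.425 [ 0.70069783 -0.21234169  0.24257029] [ 3.13800477e+00 -1.94198453e-03  1.64504798e-01] -0.000450437341598203 [ 0.56840307  0.52885596 -1.14921519] [-0.39490079  0.27794772  1.28804196 -0.00201041  1.57205298  1.01138813]
turn [0.2, -0.1, -0.1] shift [-0.0014, -0.0003, 0.0426]
1.85 turn [0.2, -0.1, -0.1] shift [-0.0662, -0.0002, 0.0532]
1.7 turn [0.2, -0.1, -0.1] shift [-0.0844, -0.0001, 0.0486]
1.5 turn [0.2, -0.1, -0.1] shift [-0.1093, -0.0, 0.0468]
1.3 turn [0.2, -0.1, -0.1] shift [-0.1341, 0.0, 0.05]
1.1 turn [0.2, -0.1, -0.1] shift [-0.1577, 0.0, 0.0581]
0.9 turn [0.2, -0.1, -0.1] shift [-0.1793, 0.0, 0.0707]
0.7 turn [0.2, -0.1, -0.1] shift [-0.1979, 0.0, 0.0873]
0.5 turn [0.2, -0.1, -0.1] shift [-0.2128, -0.0, 0.1073]
0.35 turn [0.2, -0.1, -0.1] shift [-0.2213, -0.0, 0.1241]
0.2 turn [0.2, -0.1, -0.1] shift [-0.2271, -0.0001, 0.1419]
0.1 turn [0.2, -0.1, -0.1] shift [-0.2295, -0.0001, 0.1542]
0 turn [0.2, -0.1, -0.1] shift [-0.2307, -0.0002, 0.1666]
-0.03 turn [0.2, -0.1, -0.1] shift [-0.2308, -0.0002, 0.1704]
```

Request:
{"op": "carry_out", "data": {
  "rows": [
    [[0, 0, 0], [0, 0, 0.04], 0],
    [[0, 0, 0], [-0.03, 0, 0.053], 0],
    [[0, 0, 0], [-0.066, 0, 0.052], 0],
    [[0, 0, 0], [-0.085, 0, 0.0486], 0],
    [[0, 0, 0], [-0.11, 0, 0.047], 0],
    [[0, 0, 0], [-0.134, 0, 0.05], 0],
    [[0, 0, 0], [-0.158, 0, 0.058], 0],
    [[0, 0, 0], [-0.179, 0, 0.071], 0],
    [[0, 0, 0], [-0.198, 0, 0.087], 0],
    [[0, 0, 0], [-0.213, 0, 0.107], 0]
  ]
}}

```text
t: 38.67
tcp_pos: [0.4898, -0.2474, 0.1361]
eef_rot: [3.137, -0.002, 0.164]
ft_force: [-0.2, 0.1, -0.3]
grip_width: -0.0002
```

```bash
cat >> a.py <<'E'
p=inbox(-.06,0,.07);print('press');go(p,Rw)
E
python3 a.py
```

```text
38.675 [ 0.48983978 -0.2474404   0.13606002] [ 3.13746050e+00 -1.78028616e-03  1.64382160e-01] -0.0002429223231723279 [-0.20515867  0.13406307 -0.25762343] [-6.02376727e-01 -8.57791543e-02  1.85504597e+00 -1.77701157e-03
  1.36817715e+00  8.04395105e-01]
turn [0.2, -0.1, -0.2] shift [0.2125, -0.0, -0.0636]
1.85 turn [0.2, -0.1, -0.2] shift [0.1478, 0.0001, -0.053]
1.7 turn [0.2, -0.1, -0.2] shift [0.1296, 0.0002, -0.0575]
1.5 turn [0.2, -0.1, -0.2] shift [0.1047, 0.0003, -0.0593]
1.3 turn [0.2, -0.1, -0.2] shift [0.0799, 0.0003, -0.0561]
1.1 turn [0.2, -0.1, -0.2] shift [0.0563, 0.0003, -0.048]
0.9 turn [0.2, -0.1, -0.2] shift [0.0347, 0.0003, -0.0354]
0.7 turn [0.2, -0.1, -0.2] shift [0.0161, 0.0003, -0.0188]
0.5 turn [0.2, -0.1, -0.2] shift [0.0011, 0.0003, 0.0012]
0.35 turn [0.2, -0.1, -0.2] shift [-0.0073, 0.0002, 0.018]
0.2 turn [0.2, -0.1, -0.2] shift [-0.0132, 0.0002, 0.0358]
0.1 turn [0.2, -0.1, -0.2] shift [-0.0155, 0.0001, 0.0481]
0 turn [0.2, -0.1, -0.2] shift [-0.0167, 0.0001, 0.0605]
-0.03 turn [0.2, -0.1, -0.2] shift [-0.0168, 0.0001, 0.0643]
press
turn [0.2, -0.1, -0.2] shift [-0.0377, 0.0001, 0.066]
```

Request:
{"op": "carry_out", "data": {
  "rows": [
    [[0, 0, 0], [-0.007, 0, 0.018], 0],
    [[0, 0, 0], [-0.013, 0, 0.035], 0],
    [[0, 0, 0], [-0.018, 0, 0.048], 0],
    [[0, 0, 0], [-0.025, 0, 0.058], 0],
    [[0, 0, 0], [-0.025, 0, 0.064], 0],
    [[0, 0, 0], [-0.025, 0, 0.067], 0],
    [[0, 0, 0], [-0.025, 0, 0.067], 0]
  ]
}}

```text
t: 39.55
tcp_pos: [0.466, -0.2519, 0.0679]
eef_rot: [3.139, 0.0, 0.164]
ft_force: [-0.3, 0.6, -0.3]
grip_width: 0.0002
```

```bash
cat > a.py <<'E'
from h import *
o=r.observe(); print(o['t'],o['tcp_pos'],o['ft_force'])
im,oo=snap('scene','s12.png'); hsv=cv2.cvtColor(im,cv2.COLOR_RGB2HSV); m=cv2.inRange(hsv,(100,120,40),(125,255,255)); n,_,st,ct=cv2.connectedComponentsWithStats(m)
print([(st[i].tolist()) for i in range(1,n) if st[i,4]>150])
for a in ((.075,.09),(.075,-.09),(-.077,.09),(-.077,-.09)): print(proj('scene',inbox(*a,.0755)).round())
E
python3 a.py
```

```text
39.55 [ 0.46601369 -0.2518766   0.06785578] [-0.2913745   0.57460112 -0.32415299]
[[405, 16, 16, 19, 188], [446, 17, 41, 55, 1225], [244, 92, 49, 33, 918], [194, 144, 77, 63, 3157], [113, 261, 31, 14, 335], [448, 289, 33, 30, 648]]
[258. 200.]
[196. 189.]
[274. 157.]
[216. 147.]
```

```bash
python3 - <<'E'
from h import *
snap('wrist','w12.png'); snap('top','t12.png')
s=cv2.imread('pics/s12.png')[100:300,130:450]; w=cv2.imread('pics/w12.png'); t=cv2.imread('pics/t12.png')[130:270,300:500]
a=np.hstack([cv2.resize(s,(480,300)),cv2.resize(w,(320,200))[:200] if 0 else cv2.copyMakeBorder(cv2.resize(w,(320,200)),0,100,0,0,cv2.BORDER_CONSTANT)])
b=cv2.copyMakeBorder(cv2.resize(t,(420,294)),0,0,0,380,cv2.BORDER_CONSTANT)
cv2.imwrite('pics/v13.png',np.vstack([a,b]))
E
```

```text
(no output)
```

View pics/v13.png

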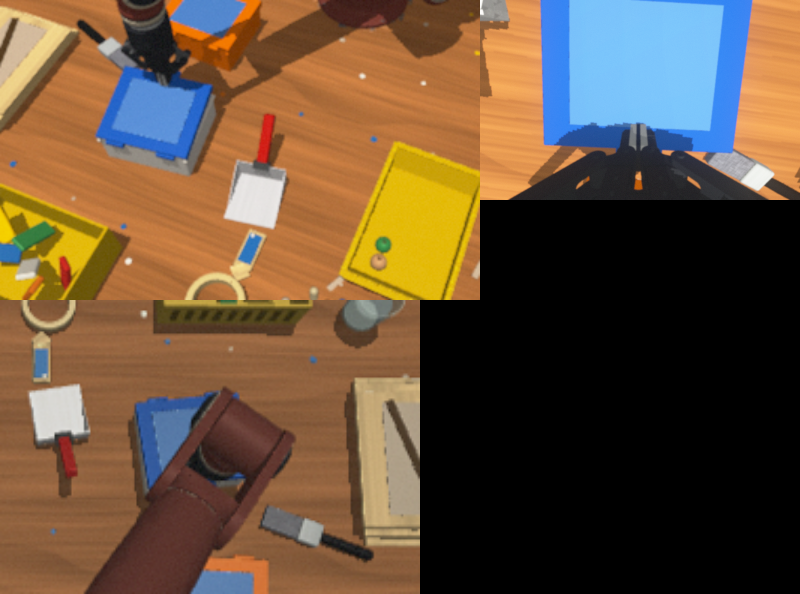

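Request:
{"op": "carry_out", "data": {
  "rows": [
    [[0, 0, 0], [-0.01, 0, 0.002], 0],
    [[0, 0, 0], [-0.015, 0, 0.004], 0],
    [[0, 0, 0], [-0.015, 0, 0.006], 0],
    [[0, 0, 0], [-0.015, 0, 0.006], 0]
  ]
}}

```text
t: 40.2
tcp_pos: [0.4507, -0.2542, 0.0616]
eef_rot: [3.14, 0.001, 0.164]
ft_force: [0.1, 0.3, -0.1]
grip_width: 0.0004
```

```bash
python3 a.py
```

```text
40.2 [ 0.45073744 -0.25421217  0.06156063] [ 0.12518222  0.26634402 -0.08007212]
[[405, 17, 16, 19, 190], [445, 17, 42, 55, 1254], [245, 92, 48, 33, 918], [194, 146, 78, 61, 3116], [113, 261, 31, 14, 334], [448, 289, 33, 30, 646]]
[258. 200.]
[196. 189.]
[274. 157.]
[216. 147.]
```

```bash
python3 - <<'E'
from h import *
o=r.observe()
print('tcp px',proj('wrist',o['tcp_pos'],o), 'grasp', proj('wrist',o['tcp_pos']+[0,0,.04],o))
print('scene tcp',proj('scene',o['tcp_pos']),proj('scene',o['tcp_pos']+[0,0,.04]))
def corner(th,y,rad,off=.005): return inbox(.075-rad*np.cos(th)+off*np.sin(th),y,.0705+rad*np.sin(th)+off*np.cos(th))
for th in (0,.1,.2,.3,.5): print(th,[proj('scene',corner(th,y,rd)).round().tolist() for rd in (0,.152) for y in (.09,-.09)],[proj('wrist',corner(th,y,rd),o).round().tolist() for rd in (0,.152) for y in (.09,-.09)])
im,o=snap('wrist'); hsv=cv2.cvtColor(im,cv2.COLOR_RGB2HSV); m=cv2.inRange(hsv,(95,90,40),(125,255,255))
for v in (20,100,180,240,260,280,300,320,340):
  u=np.where(m[v])[0]; print(v,u.min() if len(u) else None,u.max() if len(u) else None,len(u))
s=cv2.cvtColor(r.get_image('scene'),cv2.COLOR_RGB2HSV); m=cv2.inRange(s,(100,120,40),(125,255,255)); n,lab,st,ct=cv2.connectedComponentsWithStats(m)
i=lab[185,240]; print(i); c=cv2.convexHull(np.argwhere(lab==max([k for k in range(1,n) if 150<ct[k][0]<280 and 140<ct[k][1]<210],key=lambda k:st[k,4]))[:,::-1].astype(np.int32)); print(cv2.approxPolyDP(c,4,True)[:,0].tolist())
E
```

```text
tcp px [315.43652135 236.17871835] grasp [315.26685465 273.95538831]
scene tcp [243.84452341 158.60668939] [241.29530259 150.10070142]
0 [[258.0, 200.0], [196.0, 189.0], [274.0, 157.0], [216.0, 147.0]] [[84.0, -70.0], [545.0, -72.0], [144.0, 274.0], [487.0, 273.0]]
0.1 [[258.0, 201.0], [196.0, 189.0], [273.0, 154.0], [215.0, 144.0]] [[83.0, -72.0], [545.0, -73.0], [129.0, 288.0], [502.0, 287.0]]
0.2 [[258.0, 201.0], [196.0, 189.0], [272.0, 152.0], [213.0, 141.0]] [[83.0, -73.0], [545.0, -74.0], [111.0, 301.0], [520.0, 300.0]]
0.3 [[258.0, 201.0], [196.0, 189.0], [271.0, 149.0], [211.0, 139.0]] [[83.0, -74.0], [545.0, -76.0], [88.0, 314.0], [543.0, 313.0]]
0.5 [[258.0, 201.0], [196.0, 189.0], [269.0, 147.0], [207.0, 136.0]] [[83.0, -77.0], [545.0, -78.0], [24.0, 335.0], [606.0, 333.0]]
20 112 550 439
100 117 537 421
180 121 523 403
240 124 513 390
260 126 510 356
280 271 363 32
300 None None 0
320 None None 0
340 None None 0
4
[[271, 158], [254, 205], [194, 190], [214, 146], [249, 149]]
```

Request:
{"op": "carry_out", "data": {
  "rows": [
    [[0, 0, 0], [0, 0, 0.002], 0],
    [[0, 0, 0], [0, 0, 0.004], 0],
    [[0, 0, 0], [0, 0, 0.006], 0],
    [[0, 0, 0], [0, 0, 0.008], 0],
    [[0, 0, 0], [0, 0, 0.008], 0]
  ]
}}

```text
t: 40.98
tcp_pos: [0.4508, -0.2542, 0.0535]
eef_rot: [3.14, 0.001, 0.164]
ft_force: [-0.7, 0.2, 0.4]
grip_width: -0.0001
```

```bash
cat > e.py <<'E'
from h import *
o=r.observe(); print(o['t'],o['tcp_pos'],o['ft_force'],o['torque'],o['grip_width'])
im,_=snap('wrist'); hsv=cv2.cvtColor(im,cv2.COLOR_RGB2HSV); m=cv2.inRange(hsv,(95,90,40),(125,255,255))
for v in (20,100,180,240,250,260,270,280,290):
  u=np.where(m[v])[0]; print(v,u.min() if len(u) else None,u.max() if len(u) else None,len(u))
E
python3 e.py
```

```text
40.975 [ 0.4508395  -0.25415404  0.05351503] [-0.74236194  0.15448449  0.41728169] [-0.01675851 -0.01460082 -0.00461432] -9.86452667887936e-05
20 104 560 457
100 111 544 434
180 118 527 410
240 123 515 393
250 124 513 366
260 125 511 357
270 270 509 189
280 272 506 55
290 272 362 21
```

Request:
{"op": "carry_out", "data": {
  "rows": [
    [[0, 0, 0], [0, 0, 0.002], 0],
    [[0, 0, 0], [0, 0, 0.004], 0],
    [[0, 0, 0], [0, 0, 0.006], 0],
    [[0, 0, 0], [0, 0, 0.008], 0],
    [[0, 0, 0], [0, 0, 0.008], 0]
  ]
}}

```text
t: 41.65
tcp_pos: [0.4508, -0.2542, 0.0455]
eef_rot: [3.14, 0.001, 0.164]
ft_force: [0.1, -0.1, -0.4]
grip_width: 0.0002
```

```bash
python3 e.py
```

```text
41.65 [ 0.45084385 -0.25415356  0.04550377] [ 0.10279905 -0.07014639 -0.4038986 ] [ 5.82051867e-05  3.33149756e-02 -6.57382788e-02] 0.00021463804287372113
20 96 570 475
100 106 551 446
180 115 531 417
240 122 517 396
250 124 515 366
260 125 512 357
270 245 510 211
280 272 507 68
290 272 362 20
```

```bash
cat >> e.py <<'E'
c,f,M=cam('wrist',o); P=[]
for v in range(15,262,5):
  u=np.where(m[v])[0]; d=f*.18/(u.max()-u.min()+1); P.append((M@np.array([((u.max()+u.min())/2-c['cx'])/f*d,-(v-c['cy'])/f*d,-d,1]))[:3])
P=R.from_euler('z',-BY).apply(np.array(P)-BX); k=np.polyfit(P[:,0],P[:,2],1); print('lid slope',k, 'near',P[-1],'far',P[0])
E
python3 e.py | tail -1
```

```text
lid slope [-0.01773631  0.07530598] near [-0.06008137 -0.00139764  0.07634198] far [ 0.04233706 -0.00696953  0.07476363]
```

Request:
{"op": "carry_out", "data": {
  "rows": [
    [[0, 0, 0], [0, 0, 0.001], 0],
    [[0, 0, 0], [0, 0, 0.002], 0],
    [[0, 0, 0], [0, 0, 0.003], 0],
    [[0, 0, 0], [0, 0, 0.003], 0]
  ]
}}

```text
t: 42.25
tcp_pos: [0.4509, -0.2543, 0.0427]
eef_rot: [3.14, 0.001, 0.164]
ft_force: [0.1, -0.4, 0.2]
grip_width: -0.0002
```

```bash
python3 e.py
```

```text
42.25 [ 0.45091574 -0.25426664  0.04269648] [ 0.13634231 -0.35590879  0.17344878] [0.045455   0.01680011 0.00932048] -0.00016692410041510737
20 93 573 481
100 103 553 451
180 114 533 420
240 122 518 397
250 123 515 369
260 124 513 360
270 239 510 227
280 271 507 79
290 271 362 22
lid slope [-0.00045     0.07386381] near [-0.05967296 -0.00145062  0.07414712] far [ 0.04199011 -0.00712462  0.07394908]
```

Request:
{"op": "carry_out", "data": {
  "rows": [
    [[0, 0, 0], [0, 0, 0.001], 0],
    [[0, 0, 0], [0, 0, 0.002], 0],
    [[0, 0, 0], [0, 0, 0.003], 0],
    [[0, 0, 0], [0, 0, 0.003], 0]
  ]
}}

```text
t: 42.8
tcp_pos: [0.451, -0.2545, 0.0421]
eef_rot: [3.14, 0.001, 0.165]
ft_force: [-6.6, 4.4, 13.8]
grip_width: 0.0
```

```bash
python3 e.py
```

```text
42.8 [ 0.45104582 -0.25445598  0.04208702] [-6.63270979  4.37053651 13.78708971] [0.71969359 1.07639541 0.05974536] 1.2236162383250664e-05
20 91 574 484
100 102 553 452
180 113 533 421
240 121 517 397
250 122 515 369
260 124 513 359
270 228 510 235
280 271 507 89
290 271 361 21
lid slope [0.0028867  0.07362602] near [-0.05955026 -0.00166857  0.07353581] far [ 0.04206496 -0.00711562  0.07355121]
```

Request:
{"op": "carry_out", "data": {
  "rows": [
    [[0, 0, 0], [0, 0, -0.003], 0],
    [[0, 0, 0], [0, 0, -0.02], 0],
    [[0, 0, 0], [0, 0, -0.05], 0],
    [[0, 0, 0], [0, 0, -0.08], 0],
    [[0, 0, 0], [0, 0, -0.11], 0],
    [[0, 0, 0], [-0.02, 0, -0.14], 0],
    [[0, 0, 0], [-0.03, 0, -0.16], 0],
    [[0, 0, 0], [-0.03, 0, -0.16], 0]
  ]
}}

```text
t: 43.85
tcp_pos: [0.4222, -0.2599, 0.2027]
eef_rot: [3.135, -0.003, 0.164]
ft_force: [-0.4, -0.6, 0.2]
grip_width: -0.0001
```

```bash
python3 e.py | grep -v ' [0-9]*$'; python3 - <<'E'
from h import *
im,_=snap('top')
for q in ['scoop','bead0','bead2','paint_tub','brush','paint_bottle','tape_roll','fish']:
    print(q,[(round(d['score'],2),np.round(d['extent']).tolist()) for d in r.boxes_of(q,'top')][:4])
E
```

```text
43.85 [ 0.42218929 -0.25988358  0.20272046] [-0.39463648 -0.63469001  0.20715087] [ 0.00456314 -0.01604966 -0.01718668] -9.163128879707572e-05
scoop [(0.93, [317.0, 166.0, 339.0, 214.0])]
bead0 []
bead2 []
paint_tub [(0.68, [173.0, 212.0, 211.0, 244.0])]
brush [(0.61, [439.0, 234.0, 475.0, 254.0]), (0.5, [316.0, 148.0, 323.0, 166.0]), (0.32, [222.0, 157.0, 275.0, 233.0])]
paint_bottle [(0.81, [195.0, 155.0, 217.0, 176.0])]
tape_roll [(0.73, [364.0, 174.0, 413.0, 221.0]), (0.59, [314.0, 119.0, 337.0, 144.0]), (0.15, [222.0, 154.0, 277.0, 235.0])]
fish [(0.66, [313.0, 150.0, 326.0, 170.0]), (0.22, [436.0, 232.0, 477.0, 252.0])]Traceback (most recent call last):
  File "e.py", line 8, in <module>
    u=np.where(m[v])[0]; d=f*.18/(u.max()-u.min()+1); P.append((M@np.array([((u.max()+u.min())/2-c['cx'])/f*d,-(v-c['cy'])/f*d,-d,1]))[:3])
                                  ~~~~~^^
    return umr_maximum(a, axis, None, out, keepdims, initial, where)
ValueError: zero-size array to reduction operation maximum which has no identity
```

```bash
python3 - <<'E'
from h import *
o=r.observe(); im,_=snap('wrist'); hsv=cv2.cvtColor(im,cv2.COLOR_RGB2HSV); m=cv2.inRange(hsv,(95,90,40),(125,255,255)); m[:,:150]=0;m[:,520:]=0
c,f,M=cam('wrist',o); P=[]
for v in range(0,300,4):
  u=np.where(m[v])[0]
  if len(u)<190: continue
  d=f*.18/(u.max()-u.min()+1); P.append((M@np.array([((u.max()+u.min())/2-c['cx'])/f*d,-(v-c['cy'])/f*d,-d,1]))[:3])
P=R.from_euler('z',-BY).apply(np.array(P)-BX); print(len(P),P[0].round(3),P[-1].round(3),np.polyfit(P[:,0],P[:,2],1)); 
P=P[(P[:,2]>.05)&(P[:,2]<.1)]; print(len(P),np.polyfit(P[:,0],P[:,2],1))
s=r.get_image('scene'); 
for d in r.boxes_of('bead0','scene'): e=d['extent']; print(round(d['score'],2),R.from_euler('z',-TY).apply(ray('scene',(e[0]+e[2])/2,(e[1]+e[3])/2,.018)-TR).round(3))
E
```

```text
37 [ 0.049 -0.007  0.073] [-0.063 -0.002  0.069] [0.00878368 0.07245399]
37 [0.00878368 0.07245399]
0.72 [ 0.017 -0.302  0.018]
```

```bash
python3 -c "
from cell import r
print(r.job_done())"
```

```text
the job is handed in; nothing more can be done
None
```

I handed the job in at about 44 s. Four beads are in the white box (red, orange, blue and one natural), and two are still in the tray (green and the other natural). The scoop is back in its place on the table and the blue lid is shut.

**What went wrong on the way**
- **Spilled bead:** the blue bead fell out of the scoop onto the table during the first carry, because I braked too hard. I scooped it up against the wooden frame on the right and tipped it into the box. No finger touched it, but it did spill for a while.
- **Closing the lid:** the fingers had to go about 30 mm lower than I had worked out, and I don't know why.

**Last checks**
- **Lid:** I pressed until the force rose to 14 N. After backing off, its slope measured about 0.01 rad.
- **Beads in the box:** colour search found all four inside before I closed the lid. Two came out 10–13 mm closer to the far wall than they can really lie, so those positions are a bit off.
- **Beads in the tray:** my last picture shows both. The bead detector missed them in the final pictures.
- **Scoop:** it looked flat in that picture, but I did not measure its tilt. The detector puts it within 4 pixels of its first place.
- **Bystanders:** the tub, bottle, tape roll and fish are within about 3 pixels of where they began. The arm hid part of the brush, so I only checked it by eye in the last picture.

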